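# Raise the thawing hood's window to its pointer

### The job

Open the sample hood for the next rack: with the fingertips under the lip of its sliding window, push the window up until the lip is level with the pointer clipped on the right-hand post, without letting it run well past, then take the hand away so that the window stays there. Push gently, only from beneath the lip, without pinching it, and leave everything standing around the hood where it is.

Things in the scene. Friction and masses are not known exactly. Their poses are not given: they have to be found in the camera images.
- hood: fixed bench hood: floor slab 260 deep x 500 wide x 20 mm, clear sides, open back, 576 mm high. Origin: centre of its underside, on the bench; x points from its front (robot's side) inward, y left, z up; it is turned a little about z. Its front posts (30 mm square) stand at x = -110, y = +-235 mm. The window slides up and down between them; below it the front is open, with nothing within 60 mm behind the pane
- sash (a joint): height of the sliding window (m): 0 lowest, 0.29 at the top stop; starts partly raised. Its pane, 430 wide x 270 high x 6 mm, lies in the hood's plane x = -110 mm, lower edge level with the lip's underside. Counterweights in the posts balance it: it needs 1.5 to 5 N to move, up or down, and stays where it is left
- lip_edge (a point): middle of the front edge, at mid-thickness, of the window's lip: a level aluminium ledge along the pane's foot, 360 mm wide, 8 mm thick, out 60 mm from the pane's plane towards the robot (45 mm beyond the posts). Axes as the hood's. A thin cover slopes at 45 degrees from just behind this edge up to the pane, 50 mm above, and hides the lip's upper face: only the underside is to be pushed
- clamp: plain clamp with a round black knob 34 mm in diameter on the other (left, +y) front post; it is not the mark. Origin: the middle of its block, on the post's axis
- mark (a point): tip of the height pointer, mid-thickness: a steel finger 8 mm thick on a block (40 x 38 x 30 mm) clipped round the front post at the robot's right (-y). It stands as far out as the lip and points sideways (+y) at the lip's right end, 10 mm short of it. The lip's mid-thickness is to be level with it. Fixed; its height varies between runs, always above the lip at the start
- tube_rack: loose black tube rack, 102 x 102 mm, 30 mm high (56 mm over the white tubes standing in part of it), on the bench in front and left of the hood. Origin: centre of its underside. To be left alone
- box_lid: loose clear shallow lid lying open side up, 130 x 90 x 22 mm, on the bench in front and right of the hood. Origin: centre of its underside. To be left alone
- tube_jar: loose clear jar, 52 mm diameter, 55 mm high, on the bench in front of the right post. Origin: centre of its underside. To be left alone
- freezer_box: loose lidded card freezer box, 139 x 139 x 55 mm, on the bench in front and left of the hood, beyond the tube rack. Origin: centre of its underside. To be left alone
- beaker: loose glass beaker, 68 mm diameter, 85 mm high, on the bench in front and right of the hood, beyond the lid. Origin: centre of its underside. To be left alone
- buffer_bottle: loose glass bottle, 56 mm diameter, 120 mm high, on the bench in front of the left post. Origin: centre of its underside. To be left alone

How it is judged:
On the way, in this order (a step that is already met when the one before it is completed fails the run):
1. the fingers push the window up by its lip, at least 10 mm from where it was and still 25 mm or more below the pointer (contact force between the fingers and lip above 0.5 N and distance of lip_edge from where it was at the start of the episode above 0.01 m and z of lip_edge in the frame of mark below -0.025 m), for 0.05 s.
2. the lip is level with the pointer (z of lip_edge in the frame of mark between -0.01 and 0.01 m), for 0.2 s.
At the end, for the whole second after the job is handed in: The lip's mid-thickness is within 10 mm of the pointer's height, the window is at rest, the robot is clear of it, and the loose things are within 30 mm of where they stood (all of step 2 and velocity of joint sash between -0.005 and 0.005 m/s and distance of each of tube_rack, box_lid, tube_jar, freezer_box, beaker, buffer_bottle from where it was at the start of the episode below 0.03 m); the robot touches nothing.
It fails at once if the lip is raised more than 30 mm past the pointer (z of lip_edge in the frame of mark above 0.03 m).
It fails at once if the lip is pinched or pressed from above (over 10 N on its cover) (contact force between the fingers and lip_cover above 10 N).
It fails at once if the pane is pressed with the fingers (over 15 N) (contact force between the fingers and pane above 15 N).
It fails at once if the lip is pushed with more than 40 N (contact force between the fingers and lip above 40 N).
It fails at once if a loose thing is moved more than 30 mm or lifted (distance of any of tube_rack, box_lid, tube_jar, freezer_box, beaker, buffer_bottle from where it was at the start of the episode above 0.03 m).
It also fails if it takes over 43 s, if anything falls off the work surface, if the arm or the gripper's body presses on something with over 40 N, if the wrist force passes 120 N, or if a joint passes its speed limit or range.

### The arm

A 6-joint arm with a two-finger parallel gripper is mounted at the origin on the work surface. World frame = base frame: x ahead of the robot, y to its left, z up, the work surface at z = 0. Lengths are in m, angles in rad, forces in N, time in s.
With the tool pointing down it reaches from about 0.375 to 0.9 m from the base axis. Payload 3.1 kg.
Tool frame: the origin (TCP) lies between the finger pads; the fingertips stand 25 mm ahead of it and the grasp point (between the pads) lies 6 mm ahead of it; y points along the fingers, x is the direction in which the jaws open and shut, and the axes are right-handed (so a half turn about y gives the same grasp; the last joint's range is limited). The gripper opens to 87 mm and grips with 3 to 60 N. Pads are 19 mm wide; open, the fingers measure 117 mm over their backs; the gripper's body (75 mm by 190 mm) begins 51 mm behind the grasp point.
Start: joints at [-1.359, 0.527, 1.433, -0, 1.181, -0.178], TCP at [0.238, -0.578, 0.248] pointing down, gripper open.
Joint ranges: [-3.08, 3.08], [-0.75, 2.2], [0.22, 2.44], [-1.43, 4.57], [0, 2.65], [-2.85, 2.85]. Speed limits (rad/s): [2.79, 2.79, 3.14, 3.14, 3.14, 3.14].

### API

Orientations are given as a unit quaternion [x, y, z, w].
In Python, from rig import robot gives the robot as it stands.
- The arm moves only by the tool carry_out, never from a script. Its argument "moves" is a list of rows, each a list of 7 numbers: the opening, from 0 (shut) to 1 (fully open), then the shift along the tool's x, y, z in cm, then the turn, a rotation vector about the tool's x, y, z in rad. In form: [[grip, x, y, z, rx, ry, rz], ...]. A call has 1 to 20 rows; each row is the pose to reach, as a shift and turn from the pose commanded when the call began, along the tool's axes at that moment; what a row does not reach only later rows make up. A row lasts 1/10 s, in which the tool goes at most 50 mm and 8.59 degrees, less where a joint would pass 70% of its speed; a pose out of reach is approached as far as the arm can. A call with a gripper value outside its range is refused whole. The fingers move at their own pace and stop on an object; "force" is the grip in N (left out, the last holds). Time passes only in rows, so rows that repeat a pose let the fingers close. It gives the time, the measured TCP pose, the force and the opening at its end, in the units of the state.
- robot.get_obs(): the state, without advancing time (a new reading comes with each control period).
- robot.camera(name): name is "side" or "top" or "wrist"; returns the picture (480x640x3 uint8, red, green, blue); there is no depth.
- robot.camera_params(name): a dict with "fx", "fy", "cx", "cy" (pixels), "extrinsics" (4x4, takes a point from camera to world coordinates); the wrist camera has in their place "mount" (4x4, takes a point from camera to tool coordinates, whose origin is the TCP and whose axes are the tool frame's). Camera axes: x right, y down, z forward; pixel columns grow to the right and rows downward; lengths in m; the calibration is good to about 2 mm. A picture is of the moment at which its call begins: read the wrist's pose just before it. camera_params takes no time and is no camera call.
- robot.hand_in(): hands the job in, once; it reports no verdict.
The state is a dict: "time": time; "q": joint angles; "joint_velocities": joint speeds; "joint_torque": joint torques, N m; "position": TCP position; "tool_rot": TCP orientation; "ft_force": force on the tool from outside, world axes, zero at the start; "moment": the same for the moment, N m; "grip_width": finger opening in m.
Only numpy, scipy, OpenCV 4.12 (cv2) and the standard library are available. Lean on these libraries where they do the work, as an engineer would, in place of code of your own. Each camera call takes 0.05 s, during which the arm holds its last target.

## Working session

There is one attempt and no reset: what is moved stays moved. The work goes in short steps, Python scripts to look and compute and a tool call to move; the robot and the scene stay as the last step left them, time stands still between calls to the robot, and variables do not carry over. Pictures are saved under pics/ and viewed, and the job is handed in when it is done.

Besides the shell and the picture viewer there is one more tool, called after "Call:" as name(argument=value, ...) on one line, values as JSON. carry_out: Moves the arm, as the interface text tells. Its arguments: {"type":"object","properties":{"moves":{"type":"array"},"force":{"type":"number"}},"required":["moves"]}

```bash
mkdir -p pics; ls; python3 - <<'E'
from rig import robot
import cv2
o=robot.get_obs()
print(o)
for n in ["side","top","wrist"]:
    im=robot.camera(n); cv2.imwrite(f"pics/{n}0.png",im[:,:,::-1])
    print(n,robot.camera_params(n))
E
```

```text
pics
{'time': 0.0, 'q': array([-1.35950865e+00,  5.28467129e-01,  1.43389853e+00, -3.08379471e-05,
        1.18136705e+00, -1.78522280e-01]), 'joint_velocities': array([ 1.60878402e-03, -3.48253347e-05,  1.63249352e-04,  1.78121607e-03,
        2.32045513e-04, -3.64256654e-04]), 'joint_torque': array([-1.66372942e-03, -4.40041888e+01, -1.76591885e+01,  6.32674573e-02,
        5.83116850e-02, -1.76825538e-04]), 'position': array([ 0.23737159, -0.57744305,  0.24657217]), 'tool_rot': array([-0.58685274,  0.39424343, -0.39314199,  0.5878906 ]), 'ft_force': array([ 0.12479458, -0.55137552,  0.09535526]), 'moment': array([-0.00760636,  0.02873373,  0.02029719]), 'grip_width': 0.08734135041155024}
side {'fx': 465.2651392342937, 'fy': 465.2651392342937, 'cx': 321.9421052031482, 'cy': 242.778547508237, 'extrinsics': array([[-0.74239137, -0.41512618,  0.52585673,  0.00317553],
       [-0.66987149,  0.44672205, -0.59305278,  0.66068732],
       [ 0.01127994, -0.7925337 , -0.60972379,  0.9172308 ],
       [ 0.        ,  0.        ,  0.        ,  1.        ]])}
top {'fx': 586.2924187947876, 'fy': 586.2924187947876, 'cx': 332.06866076857614, 'cy': 225.91864951283225, 'extrinsics': array([[-0.0032826 , -0.99610811,  0.0880787 ,  0.48266951],
       [-0.9999097 ,  0.00441739,  0.01269206, -0.00968025],
       [-0.01303174, -0.08802908, -0.99603266,  1.57594288],
       [ 0.        ,  0.        ,  0.        ,  1.        ]])}
wrist {'fx': 387.37910015117086, 'fy': 387.37910015117086, 'cx': 323.1020213343104, 'cy': 239.10525596892555, 'mount': array([[ 9.99999566e-01, -8.60077597e-04,  3.57712913e-04,
         1.11905662e-03],
       [-5.70872077e-04, -2.62412015e-01,  9.64955755e-01,
        -1.37539467e-01],
       [-7.36068660e-04, -9.64955540e-01, -2.62412393e-01,
         7.26063575e-02],
       [ 0.00000000e+00,  0.00000000e+00,  0.00000000e+00,
         1.00000000e+00]])}
```

View pics/side0.png

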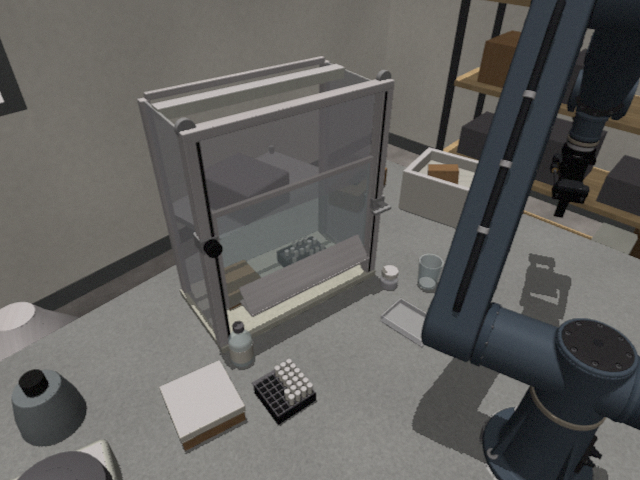

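View pics/top0.png

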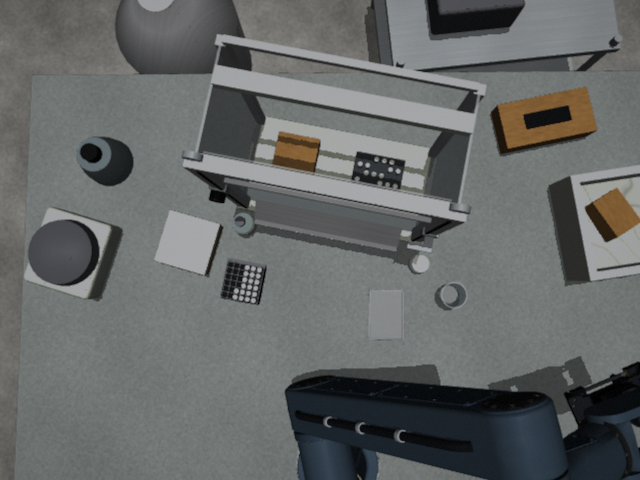

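View pics/wrist0.png

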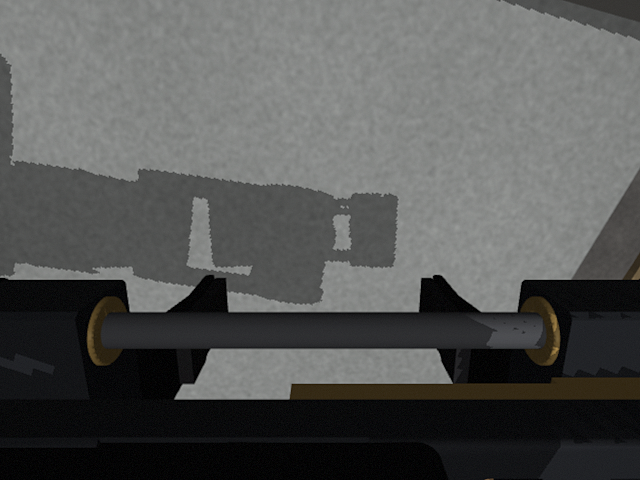

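The side view shows the hood front, with the lip's sloped cover around (245-370, 240-310), the pointer near (380,207) and the black knob at (213,247). The top view shows the lip at (255-410, 205-250). I'll enlarge both.

```bash
python3 - <<'E'
import cv2
s=cv2.imread("pics/side0.png"); t=cv2.imread("pics/top0.png")
cv2.imwrite("pics/s1.png",cv2.resize(s[170:330,200:400],None,fx=4,fy=3.75,interpolation=cv2.INTER_CUBIC)[:600,:800])
cv2.imwrite("pics/s2.png",cv2.resize(s[170:370,170:290],None,fx=3,fy=3,interpolation=cv2.INTER_CUBIC))
cv2.imwrite("pics/t1.png",cv2.resize(t[140:290,180:480],None,fx=8/3,fy=8/3,interpolation=cv2.INTER_CUBIC))
E
```

```text
(no output)
```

View pics/s1.png

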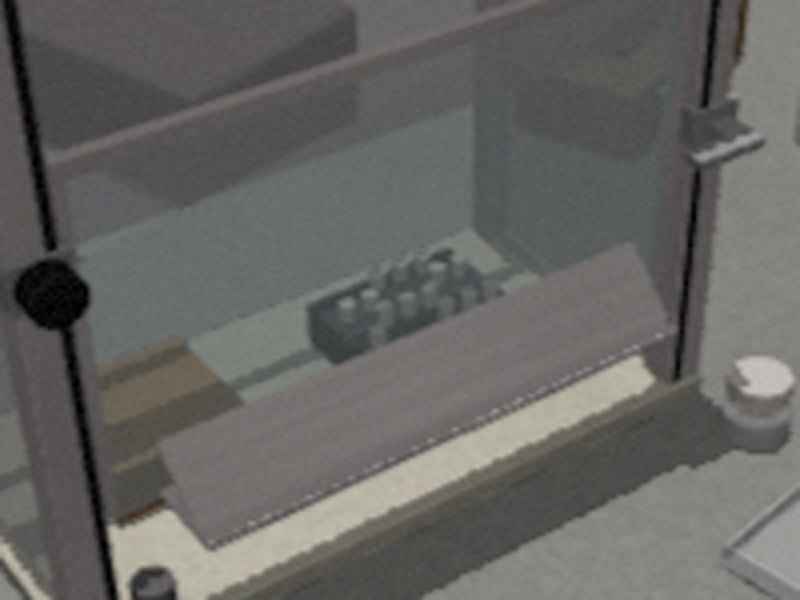

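View pics/s2.png

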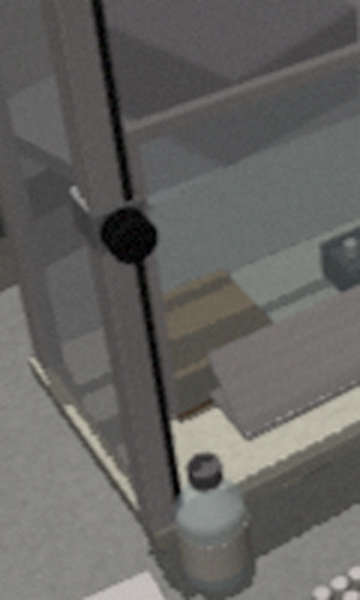

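View pics/t1.png

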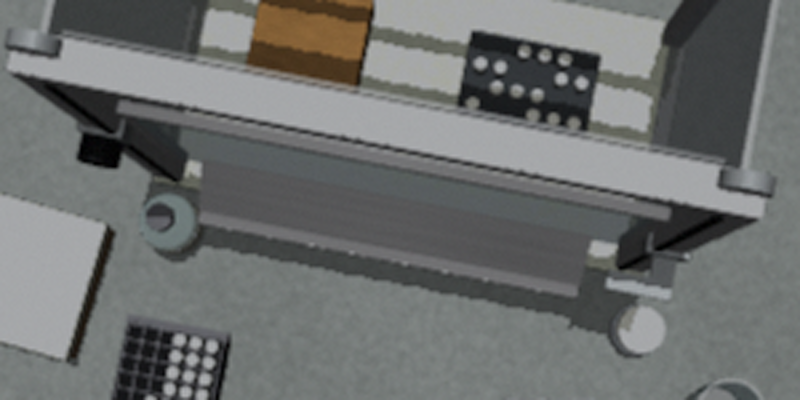

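```bash
cat > h.py <<'E'
import numpy as np
from rig import robot
from scipy.optimize import least_squares
P={n:robot.camera_params(n) for n in("side","top")}
def proj(n,X):
    p=P[n];E=p["extrinsics"];c=np.linalg.inv(E)@np.append(X,1)
    return np.array([p["fx"]*c[0]/c[2]+p["cx"],p["fy"]*c[1]/c[2]+p["cy"]])
def H(v,X):
    c,s=np.cos(v[2]),np.sin(v[2]);return np.array([v[0]+c*X[0]-s*X[1],v[1]+s*X[0]+c*X[1],X[2]])
E
cat > fit.py <<'E'
from h import *
S=lambda u,v:(200+u/4,170+v/3.75)
T=lambda u,v:(180+u*3/8,140+v*3/8)
obs=[("lipL","side",S(212,545)),("lipR","side",S(672,332)),("lipL","top",T(198,217)),("lipR","top",T(578,290)),
("mk","side",S(692,160)),("mk","top",T(608,285)),("slR","side",S(700,380)),("covL","side",S(163,440)),("covR","side",S(632,243)),
("barL","top",T(8,70)),("barR","top",T(766,213))]
def pts(v):
    hl,hm=v[3],v[4]
    return dict(lipL=(-.17,.18,hl),lipR=(-.17,-.18,hl),mk=(-.17,-.19,hm),slR=(-.13,-.25,.02),covL=(-.113,.18,hl+.05),covR=(-.113,-.18,hl+.05),barL=(-.125,.25,.576),barR=(-.125,-.25,.576))
f=lambda v:np.concatenate([proj(n,H(v,pts(v)[k]))-o for k,n,o in obs])
r=least_squares(f,[.8,0,-.15,.1,.25],loss="soft_l1")
print(r.x)
for (k,n,o),e in zip(obs,f(r.x).reshape(-1,2)): print(k,n,np.round(o,1),e.round(1))
v=r.x;np.save("v.npy",v)
for X in [(-.17,0,v[3]),(-.17,-.19,v[4])]: print(H(v,X))
E
python3 fit.py
```

```text
[ 0.75305228 -0.00714714 -0.19278156  0.11855566  0.26361837]
lipL side [253.  315.3] [0.1 1.2]
lipR side [368.  258.5] [ 1.2 -0. ]
lipL top [254.2 221.4] [0.6 1.2]
lipR top [396.8 248.8] [-0.1  0.9]
mk side [373.  212.7] [ 3.4 -0. ]
mk top [408.  246.9] [-0.7  0.5]
slR side [375.  271.3] [ 0.5 -2.9]
covL side [240.8 287.3] [-1.6 -0.1]
covR side [358.  234.8] [-1.4 -1.3]
barL top [183.  166.2] [-0.5 -1.2]
barR top [467.2 219.9] [ 0.3 -1.2]
[0.58620151 0.02542311 0.11855566]
[ 0.54979948 -0.16105717  0.26361837]
```

```bash
python3 - <<'E'
from rig import robot
import numpy as np
from scipy.spatial.transform import Rotation as R
o=robot.get_obs();q=o["q"]
T=R.from_quat(o["tool_rot"]).as_matrix();print(T.round(3))
A=R.from_euler('ZYZYZ',[q[0],q[1]+q[2],q[3],q[4],q[5]]).as_matrix()
print((A.T@T).round(3))
A=R.from_euler('ZYZYZ',[q[0],q[1]+q[2],q[3],q[4],-q[5]]).as_matrix()
print((A.T@T).round(3))
E
```

```text
[[ 0.38  -0.     0.925]
 [-0.925  0.002  0.38 ]
 [-0.002 -1.     0.   ]]Traceback (most recent call last):
  File "<stdin>", line 6, in <module>
  File "scipy/spatial/transform/_rotation.pyx", line 1413, in scipy.spatial.transform._rotation.Rotation.from_euler
ValueError: Expected axis specification to be a non-empty string of upto 3 characters, got ZYZYZ
```

Call:
carry_out(moves=[[0, 0, -2, 0, 0.1, 0, 0.1], [0, 0, -4, 0, 0.2, 0, 0.2], [0, 0, -5, 0, 0.2, 0.1, 0.3]])

```text
time: 0.45
position: [0.2359, -0.5795, 0.2991]
tool_rot: [-0.439, 0.466, -0.369, 0.674]
ft_force: [-0.0, 0.5, -0.7]
grip_width: 0.0705
```

```bash
python3 - <<'E'
from rig import robot
import numpy as np
from scipy.spatial.transform import Rotation as R
o=robot.get_obs();q=o["q"];print(o["time"],q.round(3),o["position"],o["ft_force"])
T=R.from_quat(o["tool_rot"]).as_matrix();print(T.round(3))
for s4 in(1,-1):
  for s6 in(1,-1):
    A=R.from_euler('ZYZYZ',[q[0],q[1]+q[2],s4*q[3],q[4],s6*q[5]]).as_matrix()
    print(s4,s6,(A.T@T).round(3))
E
```

```text
0.45 [-1.425  0.616  1.164  0.138  1.697 -0.144] [ 0.23591316 -0.57951187  0.29914352] [-0.01069666  0.52286491 -0.67538936]
[[ 0.294  0.088  0.952]
 [-0.906  0.343  0.248]
 [-0.305 -0.935  0.181]]Traceback (most recent call last):
  File "<stdin>", line 8, in <module>
  File "scipy/spatial/transform/_rotation.pyx", line 1413, in scipy.spatial.transform._rotation.Rotation.from_euler
ValueError: Expected axis specification to be a non-empty string of upto 3 characters, got ZYZYZ
```

```bash
cat > an.py <<'E'
import numpy as np
from scipy.spatial.transform import Rotation as R
rz=lambda a:R.from_rotvec([0,0,a]); ry=lambda a:R.from_rotvec([0,a,0])
E
python3 - <<'E'
from an import *
from rig import robot
o=robot.get_obs();q1=o["q"]; t1=R.from_quat(o["tool_rot"])
print(o["position"])
q0=np.array([-1.35950865e+00,  5.28467129e-01,  1.43389853e+00, -3.08e-05,1.18136705e+00, -1.78522280e-01]);t0=R.from_quat([-0.58685274,  0.39424343, -0.39314199,  0.5878906 ])
for s4 in(1,-1):
  for s6 in(1,-1):
    A=lambda q:rz(q[0])*ry(q[1]+q[2])*rz(s4*q[3])*ry(q[4])*rz(s6*q[5])
    print(s4,s6);print(np.hstack([(A(q0).inv()*t0).as_matrix(),(A(q1).inv()*t1).as_matrix()]).round(3))
E
```

```text
[ 0.23591316 -0.57951187  0.29914352]
1 1
[[-1.  0.  0. -1. -0.  0.]
 [ 0. -0.  1.  0.  0.  1.]
 [ 0.  1.  0. -0.  1.  0.]]
1 -1
[[-0.937 -0.     0.35  -0.959 -0.     0.284]
 [ 0.35  -0.     0.937  0.284  0.     0.959]
 [ 0.     1.     0.    -0.     1.    -0.   ]]
-1 1
[[-1.     0.     0.    -0.999 -0.034  0.04 ]
 [ 0.    -0.     1.     0.029  0.269  0.963]
 [ 0.     1.     0.    -0.044  0.963 -0.268]]
-1 -1
[[-0.937 -0.     0.35  -0.949  0.044  0.312]
 [ 0.35  -0.     0.937  0.312  0.268  0.912]
 [ 0.     1.     0.    -0.044  0.963 -0.268]]
```

```bash
cat >> an.py <<'E'
from rig import robot
v=np.load("v.npy")
def target_R(yaw,pitch=0):
    y=np.array([np.cos(yaw)*np.cos(pitch),np.sin(yaw)*np.cos(pitch),np.sin(pitch)])
    x=np.cross(y,[0,0,1]);x/=np.linalg.norm(x);return R.from_matrix(np.c_[x,y,np.cross(x,y)])
def go(p,Rt):
    o=robot.get_obs();T=R.from_quat(o["tool_rot"])
    print("t",round(o["time"],2),"q",o["q"].round(3),"p",o["position"].round(4),"F",o["ft_force"].round(1))
    print("shift cm",(T.inv().apply(np.array(p)-o["position"])*100).round(2),"rot",(T.inv()*Rt).as_rotvec().round(3))
E
python3 - <<'E'
from an import *
go([.30,-.50,.33],target_R(v[2]))
E
```

```text
t 0.45 q [-1.425  0.616  1.164  0.138  1.697 -0.144] p [ 0.2359 -0.5795  0.2991] F [-0.   0.5 -0.7]
shift cm [-6.26  0.41  8.63] rot [ 1.415  0.094 -0.634]
```

Call:
carry_out(moves=[[0, -3, 0.2, 4, 0.7, 0.05, -0.31], [0, -3, 0.2, 4, 0.7, 0.05, -0.31], [0, -3, 0.2, 4, 0.7, 0.05, -0.31], [0, -3, 0.2, 4, 0.7, 0.05, -0.31], [0, -3, 0.2, 4, 0.7, 0.05, -0.31], [0, -3, 0.2, 4, 0.7, 0.05, -0.31]])

```text
time: 1.05
position: [0.2648, -0.5387, 0.3098]
tool_rot: [-0.236, 0.257, -0.613, 0.709]
ft_force: [-0.5, 0.6, -0.7]
grip_width: 0.0228
```

```bash
python3 - <<'E'
from an import *
go([.30,-.50,.33],target_R(v[2]))
E
```

```text
t 1.05 q [-1.668  0.51   1.585  0.83   1.425 -0.473] p [ 0.2648 -0.5387  0.3098] F [-0.5  0.6 -0.7]
shift cm [-3.57  1.85  3.91] rot [ 0.716  0.039 -0.323]
```

Call:
carry_out(moves=[[0, -3.6, 1.8, 3.9, 0.72, 0.04, -0.32], [0, -3.6, 1.8, 3.9, 0.72, 0.04, -0.32], [0, -3.6, 1.8, 3.9, 0.72, 0.04, -0.32], [0, -3.6, 1.8, 3.9, 0.72, 0.04, -0.32], [0, -3.6, 1.8, 3.9, 0.72, 0.04, -0.32], [0, -3.6, 1.8, 3.9, 0.72, 0.04, -0.32], [0, -3.6, 1.8, 3.9, 0.72, 0.04, -0.32]])

```text
time: 1.75
position: [0.3021, -0.5007, 0.3308]
tool_rot: [-0.001, 0.001, 0.769, -0.639]
ft_force: [0.1, -0.5, 0.9]
grip_width: 0.0004
```

```bash
python3 - <<'E'
from an import *
go([.40,-.35,.30],target_R(v[2]))
# fit kinematics
Q=[[-1.35950865,.528467,1.4338985,0,1.18136705,-.17852],[-1.425,0.616,1.164,0.138,1.697,-0.144],[-1.668,0.51,1.585,0.83,1.425,-0.473]]
Pp=[[.23737159,-.57744305,.24657217],[.23591316,-.57951187,.29914352],[.2648,-.5387,.3098]]
o=robot.get_obs();Q.append(o["q"]);Pp.append(o["position"])
def fk(k,q):
    a0,d1,L1,a2,L2,L3=k
    A=rz(q[0]);B=A*ry(q[1]);C=B*ry(q[2]);D=C*rz(q[3])*ry(q[4])
    return A.apply([a0,0,d1])+B.apply([0,0,L1])+C.apply([a2,0,L2])+D.apply([0,0,L3])
from scipy.optimize import least_squares
r=least_squares(lambda k:np.concatenate([fk(k,q)-p for q,p in zip(Q,Pp)]),[0,.3,.4,0,.4,.2])
print(r.x,r.fun.round(4)); np.save("k.npy",r.x)
E
```

```text
t 1.75 q [-1.761  0.678  2.014  1.566  1.577 -1.121] p [ 0.3021 -0.5007  0.3308] F [ 0.1 -0.5  0.9]
shift cm [-16.6    6.87  -3.1 ] rot [-0.003 -0.    -0.009]
[-0.25060913  0.18614719  0.8368633   0.07332089  0.5304442   0.40875203] [-0.1047 -0.0413 -0.0167 -0.0931 -0.0088  0.006  -0.0158  0.0168  0.0117
  0.0167 -0.0049 -0.001 ]
```

```bash
python3 - <<'E'
from an import *
Q=[[-1.35950865,.528467,1.4338985,0,1.18136705,-.17852],[-1.425,0.616,1.164,0.138,1.697,-0.144],[-1.668,0.51,1.585,0.83,1.425,-0.473]]
Pp=[[.23737159,-.57744305,.24657217],[.23591316,-.57951187,.29914352],[.2648,-.5387,.3098]]
o=robot.get_obs();Q.append(o["q"]);Pp.append(o["position"])
from scipy.optimize import least_squares
def fk(k,q):
    a0,d1,a1,L1,a2,L2,b,L3=k
    A=rz(q[0]);B=A*ry(q[1]);C=B*ry(q[2]);D=C*rz(q[3])*ry(q[4])
    return A.apply([a0,b,d1])+B.apply([a1,0,L1])+C.apply([a2,0,L2])+D.apply([0,0,L3])
for z in [[0,.3,0,.4,0,.4,0,.2],[0,.3,.4,0,0,.4,0,.2],[0,.3,-.4,0,0,.4,0,.2]]:
  r=least_squares(lambda k:np.concatenate([np.concatenate([fk(k,q)-p for q,p in zip(Q,Pp)])*1000,(k-z)*.5]),z)
  print(r.x.round(3),r.fun[:12].round(1))
for q,p in zip(Q,Pp):
  q=np.array(q);A=rz(q[0]); D=A*ry(q[1]+q[2])*rz(q[3])*ry(q[4])
  print(A.inv().apply(p).round(4), A.inv().apply(D.apply([0,0,1])).round(3), (q[1]+q[2]).round(3))
E
```

```text
[ 0.002  0.272 -0.003  0.589  0.114  0.392  0.111  0.281] [-0.   0.  -0.1  0.   0.   0.  -0.1 -0.   0.1  0.  -0.  -0. ]
[ 0.002  0.272 -0.003  0.589  0.114  0.392  0.111  0.281] [-0.   0.  -0.1  0.   0.   0.  -0.1 -0.   0.1  0.  -0.  -0. ]
[ 0.002  0.272 -0.003  0.589  0.114  0.392  0.111  0.281] [-0.   0.  -0.1  0.   0.   0.  -0.1 -0.   0.1  0.  -0.  -0. ]
[0.6144 0.111  0.2466] [-0.002  0.    -1.   ] 1.962
[0.6076 0.1492 0.2991] [-0.327  0.136 -0.935] 1.78
[0.5105 0.3158 0.3098] [-0.208  0.73  -0.651] 2.095
[0.4344 0.3915 0.3308] [-0.007  1.     0.003] 2.692
```

```bash
cat >> an.py <<'E'
K=np.array([0.002,0.272,-0.003,0.589,0.114,0.392,0.111,0.281])
def fk(q,k=K):
    a0,d1,a1,L1,a2,L2,b,L3=k
    A=rz(q[0]);B=A*ry(q[1]);C=B*ry(q[2]);D=C*rz(q[3])*ry(q[4])
    sh=A.apply([a0,b,d1]);el=sh+B.apply([a1,0,L1]);wr=el+C.apply([a2,0,L2])
    return wr+D.apply([0,0,L3]),D*rz(q[5])*R.from_matrix([[-1,0,0],[0,0,1],[0,1,0]]),(sh,el,wr)
LO=np.array([-3.08,-.75,.22,-1.43,0,-2.85]);HI=np.array([3.08,2.2,2.44,4.57,2.65,2.85])
from scipy.optimize import least_squares
def ik(p,Rt,q):
    def f(q):
        a,b,_=fk(q);return np.r_[(a-p)*10,(Rt.inv()*b).as_rotvec()]
    r=least_squares(f,np.clip(q,LO+1e-3,HI-1e-3),bounds=(LO,HI));return r.x,np.abs(r.fun).max()
E
python3 - <<'E'
from an import *
from h import P,H
def ray(px,z,n="top"):
    p=P[n];E=p["extrinsics"];d=E[:3,:3]@np.array([(px[0]-p["cx"])/p["fx"],(px[1]-p["cy"])/p["fy"],1]);o=E[:3,3]
    return (o+d*(z-o[2])/d[2]).round(3)
for n,px,z in [("rack",(243,282),.03),("rackRB",(262,304),.03),("rackRT",(266,263),.03),("lidL",(368,315),.02),("lidR",(403,315),.02),("lid top",(385,290),.02),("lidbot",(385,339),.02),("beaker",(452,295),.08),("jar",(420,263),.05),("bottle",(243,224),.1),("bin",(580,280),.1)]:
    print(n,ray(px,z))
q=robot.get_obs()["q"];p0=robot.get_obs()["position"]
for yh in (-.04,-.08,-.12):
  for dy in (0,.15,.3):
    yaw=v[2]+dy;Rt=target_R(yaw)
    d=np.array([np.cos(yaw),np.sin(yaw),0])
    tip=H(v,(-.145,yh,.0)) # 25mm under lip
    tcp=tip-.025*d; w=[(p0,target_R(v[2]))]
    pre=tcp-.09*d+[0,0,.30];pre2=tcp-.09*d+[0,0,.09];und=tcp+[0,0,.09];up=tcp+[0,0,.26]
    qq=q;out=[]
    last=p0
    for wp in (pre,pre2,und,up):
        for s in np.linspace(0,1,8)[1:]:
            qq,e=ik(last+(wp-last)*s,Rt,qq)
        last=wp;out.append((qq.round(2),round(e,4),fk(qq)[2][2].round(2)))
    print(yh,dy,pre.round(3),tcp.round(3));[print("   ",*x) for x in out]
E
```

```text
rack [0.472 0.245 0.03 ]
rackRB [0.415 0.194 0.03 ]
rackRT [0.522 0.185 0.03 ]
lidL [ 0.385 -0.083  0.02 ]
lidR [ 0.385 -0.175  0.02 ]
lid top [ 0.45  -0.129  0.02 ]
lidbot [ 0.323 -0.127  0.02 ]
beaker [ 0.438 -0.293  0.08 ]
jar [ 0.52  -0.218  0.05 ]
bottle [0.619 0.235 0.1  ]
bin [ 0.475 -0.609  0.1  ]
-0.04 0 [0.49  0.003 0.3  ] [ 0.579 -0.014  0.   ]
    [ 0.11  0.72  2.44  3.74  1.51 -1.57] 0.2908 [0.25 0.14 0.33]
    [-0.24  1.7   2.44  3.07  2.59 -1.63] 0.0236 [0.22 0.06 0.08]
    [-0.24  1.41  2.27  3.09  2.11 -1.6 ] 0.0 [0.3  0.04 0.09]
    [-0.24  0.94  2.41  3.09  1.78 -1.58] 0.0 [0.3  0.04 0.26]
-0.04 0.15 [ 0.488 -0.014  0.3  ] [ 0.578 -0.018  0.   ]
    [-0.35  0.33  2.44  2.88  0.79 -1.49] 0.4208 [0.25 0.03 0.42]
    [-0.56  1.78  2.44  2.18  2.5  -2.38] 0.072 [ 0.21 -0.    0.07]
    [-0.4   1.43  2.29  2.72  2.11 -1.79] 0.0 [ 0.3  -0.01  0.09]
    [-0.4   0.96  2.43  2.77  1.8  -1.66] 0.0 [ 0.3  -0.01  0.26]
-0.04 0.3 [ 0.489 -0.031  0.3  ] [ 0.578 -0.021  0.   ]
    [-0.95  0.7   2.44  1.77  1.47 -1.55] 0.3105 [ 0.24 -0.15  0.33]
    [-0.83  1.72  2.44  1.9   2.11 -
[... 1405 characters left out ...]
 2.44  2.82  1.84 -1.66] 0.038 [ 0.29 -0.04  0.26]
-0.12 0.15 [ 0.473 -0.092  0.3  ] [ 0.563 -0.096  0.   ]
    [-1.1   0.67  2.44  1.73  1.43 -1.51] 0.3441 [ 0.22 -0.18  0.34]
    [-0.97  1.77  2.44  1.84  2.14 -2.58] 0.0627 [ 0.19 -0.09  0.07]
    [-0.68  1.44  2.29  2.42  2.04 -1.95] 0.0 [ 0.28 -0.08  0.09]
    [-0.68  0.97  2.44  2.49  1.78 -1.73] 0.0 [ 0.28 -0.08  0.26]
-0.12 0.3 [ 0.473 -0.109  0.3  ] [ 0.563 -0.1    0.   ]
    [-1.15  0.78  2.44  1.69  1.54 -1.64] 0.2017 [ 0.21 -0.2   0.31]
    [-1.11  1.63  2.42  1.8   1.85 -2.44] 0.0 [ 0.19 -0.14  0.09]
    [-0.79  1.4   2.25  2.18  1.88 -1.98] 0.0 [ 0.28 -0.13  0.09]
    [-0.79  0.93  2.39  2.23  1.68 -1.71] 0.0 [ 0.28 -0.13  0.26]
```

```bash
cat > grid.py <<'E'
from an import *
from h import H
Hinv=lambda X:rz(-v[2]).apply(np.atleast_2d(X)-[v[0],v[1],0])
box=np.array([[x,y,z] for x in(-.095,.095) for y in(-.045,-.15) for z in(-.0375,.0375)]+[[x,-.137,.1] for x in(-.05,.05)])
other=np.array([-.05,.025,.01])
def pose(yr,pi,yh,zc,ins=.022,cy=.012,cx=.05):
    Rt=target_R(v[2]+yr,pi)
    # contact pt on finger: (cx,cy,.0095); lies at lip underside, 'ins' tip beyond edge measured at tip
    c=H(v,(-.17,yh,zc)); tip=np.array([cx,.025,.0095])
    # place tip at hood x=-.17+ins
    t=H(v,(-.17+ins,yh,0));p=t-Rt.apply(tip);
    # height: point of finger's top line under the front edge is at zc
    d=Rt.apply([0,1,0]);dh=rz(-v[2]).apply(d); back=ins/dh[0]
    # tip z such that edge point height zc
    p[2]=zc+back*dh[2]-Rt.apply(tip)[2]
    return p,Rt
if __name__=="__main__":
  q0=robot.get_obs()["q"]
  for yr in(.3,.45,.6,.75):
   for pi in(0,-.2,-.35,-.5):
    for yh in(-.14,-.10,-.05,.0,):
      q=q0;res=[]
      ok=True
      for zc in(.26,.115):
        p,Rt=pose(yr,pi,yh,zc);q,e=ik(p,Rt,q)
        if e>1e-3: ok=False;break
        sh,el,wr=fk(q)[2];b=p+Rt.apply(box);bh=Hinv(b)
        res.append((q.round(2),"el",Hinv(el)[0].round(2),"wr",Hinv(wr)[0].round(2),"fwd",(bh[:,0].max()+.17).round(3),"zmin",b[:,2].min().round(3)))
      if ok and res[0][6]<-.012:
        print(yr,pi,yh);[print("   ",*r) for r in res]
E
python3 grid.py
```

```text
0.3 0 0.0
    [-0.25  0.99  2.42  2.77  1.82 -1.67] el [-0.24 -0.05  0.6 ] wr [-0.46 -0.04  0.25] fwd -0.032 zmin 0.213
    [-0.25  1.39  2.3   2.73  2.08 -1.78] el [-0.15 -0.06  0.38] wr [-0.46 -0.04  0.11] fwd -0.032 zmin 0.068
0.3 -0.2 -0.14
    [-0.73  0.79  2.44  2.31  1.43 -1.64] el [-0.32 -0.26  0.69] wr [-0.45 -0.18  0.31] fwd -0.025 zmin 0.223
    [-0.73  1.28  2.39  2.31  1.73 -1.96] el [-0.2  -0.33  0.44] wr [-0.45 -0.18  0.16] fwd -0.025 zmin 0.078
0.3 -0.2 -0.05
    [-0.42  0.79  2.44  2.62  1.45 -1.62] el [-0.31 -0.13  0.69] wr [-0.45 -0.09  0.31] fwd -0.025 zmin 0.223
    [-0.42  1.28  2.38  2.6   1.82 -1.83] el [-0.17 -0.16  0.45] wr [-0.45 -0.09  0.16] fwd -0.025 zmin 0.078
0.3 -0.2 0.0
    [-0.25  0.78  2.4   2.79  1.41 -1.58] el [-0.32 -0.05  0.69] wr [-0.45 -0.04  0.31] fwd -0.025 zmin 0.223
    [-0.25  1.24  2.35  2.79  1.8  -1.73] el [-0.18 -0.06  0.46] wr [-0.45 -0.04  0.16] fwd -0.025 zmin 0.078
0.3 -0.35 -0.14
    [-0.7   0.63  2.39  2.29  1.13 -1.47] el [-0.39 -0.21  0.75] wr [-0.44 -0.18  0.35] fwd -0.018 zmin 0.231
    [-0.7   1.14  2.39  2.39  1.5  -1.85]
[... 1943 characters left out ...]
 -0.2 -0.1
    [-0.73  0.78  2.41  2.16  1.4  -1.61] el [-0.33 -0.25  0.69] wr [-0.44 -0.19  0.31] fwd -0.015 zmin 0.223
    [-0.73  1.25  2.36  2.18  1.64 -1.96] el [-0.2  -0.33  0.46] wr [-0.44 -0.19  0.16] fwd -0.015 zmin 0.078
0.45 -0.2 -0.05
    [-0.57  0.79  2.42  2.32  1.41 -1.62] el [-0.31 -0.19  0.69] wr [-0.44 -0.14  0.31] fwd -0.015 zmin 0.223
    [-0.57  1.26  2.37  2.33  1.71 -1.93] el [-0.18 -0.24  0.45] wr [-0.44 -0.14  0.16] fwd -0.015 zmin 0.078
0.45 -0.2 0.0
    [-0.4   0.78  2.41  2.49  1.41 -1.6 ] el [-0.31 -0.11  0.69] wr [-0.44 -0.09  0.31] fwd -0.015 zmin 0.223
    [-0.4   1.25  2.36  2.49  1.74 -1.85] el [-0.17 -0.14  0.46] wr [-0.44 -0.09  0.16] fwd -0.015 zmin 0.078
```

```bash
cat > plan.py <<'E'
from grid import *
import sys
yr,pi,yh=.4,-.15,-.12
q0=robot.get_obs()["q"]
for yr,pi,yh in [(.4,-.15,-.12),(.45,-.1,-.14),(.4,-.25,-.14)]:
  print(yr,pi,yh);q=q0
  for name,ins,zc,dyh in [("hi",-.03,.30,0),("low",-.03,.105,0),("low5",-.05,.105,0),("und",.02,.105,0),("lip",.02,.118,0),("top",.02,.26,0),("back",-.03,.26,0),("lowR",-.03,.105,-.08)]:
    p,Rt=pose(yr,pi,yh+dyh,zc,ins);q,e=ik(p,Rt,q)
    sh,el,wr=fk(q)[2];b=p+Rt.apply(box)
    print(name,p.round(3),q.round(2),round(e,4),"el",Hinv(el)[0].round(2),"wr",wr.round(2),"fwd",(Hinv(b)[:,0].max()+.17).round(3),"bz",b[:,2].min().round(3))
E
python3 plan.py
```

```text
0.4 -0.15 -0.12
hi [ 0.498 -0.043  0.299] [-0.91  0.57  2.44  1.87  1.3  -1.42] 0.12 el [-0.43 -0.26  0.77] wr [ 0.24 -0.13  0.37] fwd -0.072 bz 0.269
low [ 0.498 -0.043  0.104] [-0.91  1.46  2.44  1.94  1.75 -2.27] 0.0585 el [-0.23 -0.44  0.34] wr [ 0.23 -0.12  0.13] fwd -0.072 bz 0.074
low5 [ 0.478 -0.039  0.108] [-1.    1.51  2.44  1.79  1.7  -2.34] 0.1166 el [-0.25 -0.48  0.31] wr [ 0.22 -0.13  0.12] fwd -0.092 bz 0.077
und [ 0.547 -0.053  0.096] [-0.76  1.33  2.35  2.17  1.73 -2.01] 0.0 el [-0.2  -0.35  0.42] wr [ 0.28 -0.11  0.14] fwd -0.022 bz 0.066
lip [ 0.547 -0.053  0.109] [-0.76  1.3   2.36  2.17  1.72 -2.  ] 0.0 el [-0.2  -0.35  0.43] wr [ 0.28 -0.11  0.15] fwd -0.022 bz 0.079
top [ 0.547 -0.053  0.251] [-0.76  0.84  2.43  2.18  1.5  -1.68] 0.0 el [-0.31 -0.28  0.67] wr [ 0.28 -0.11  0.29] fwd -0.022 bz 0.221
back [ 0.498 -0.043  0.259] [-0.93  0.74  2.44  1.84  1.37 -1.58] 0.1674 el [-0.37 -0.32  0.71] wr [ 0.25 -0.15  0.32] fwd -0.072 bz 0.229
lowR [ 0.483 -0.122  0.104] [-1.12  1.37  2.41  1.86  1.6  -2.19] 0.0 el [-0.3  -0.53  0.39] wr [ 0.21 -0.18  0.15] fwd -0.072 b
[... 1522 characters left out ...]
] fwd -0.089 bz 0.091
und [ 0.543 -0.072  0.096] [-0.81  1.23  2.36  2.17  1.57 -1.95] 0.0 el [-0.22 -0.37  0.47] wr [ 0.28 -0.13  0.17] fwd -0.019 bz 0.071
lip [ 0.543 -0.072  0.109] [-0.81  1.2   2.37  2.17  1.56 -1.93] 0.0 el [-0.23 -0.36  0.49] wr [ 0.28 -0.13  0.18] fwd -0.019 bz 0.084
top [ 0.543 -0.072  0.251] [-0.81  0.72  2.4   2.12  1.31 -1.55] 0.0 el [-0.36 -0.27  0.72] wr [ 0.28 -0.13  0.32] fwd -0.019 bz 0.226
back [ 0.494 -0.063  0.265] [-0.94  0.62  2.44  1.87  1.23 -1.46] 0.0938 el [-0.41 -0.29  0.75] wr [ 0.24 -0.15  0.35] fwd -0.069 bz 0.24
lowR [ 0.478 -0.141  0.11 ] [-1.14  1.24  2.41  1.88  1.46 -2.07] 0.0 el [-0.33 -0.53  0.47] wr [ 0.21 -0.2   0.18] fwd -0.069 bz 0.085
```

```bash
cat > path.py <<'E'
from grid import *
yr,pi,yh=.45,-.1,-.14
o=robot.get_obs();q=o["q"];lp=o["position"];lR=R.from_quat(o["tool_rot"])
from scipy.spatial.transform import Slerp
W=[("hi",-.04,.33,-.17),("mid",-.035,.16,-.06),("low",-.03,.10,-.03),("und",.02,.10,0),("top",.02,.265,0),("dn",.02,.235,0),("bk",-.04,.22,-.06),("bk2",-.06,.22,-.12)]
for n,ins,zc,dy in W:
    p,Rt=pose(yr,pi,yh+dy,zc,ins);sl=Slerp([0,1],R.concatenate([lR,Rt]));m=0;q3=0
    for s in np.linspace(0,1,11)[1:]:
        q,e=ik(lp+(p-lp)*s,sl(s),q);m=max(m,e);q3=max(q3,q[2])
    b=p+Rt.apply(box)
    print(n,p.round(3),q.round(2),"err",round(m,4),"q3",q3.round(3),"el",fk(q)[2][1].round(2),"wr",fk(q)[2][2].round(2),"box",b.min(0).round(3),b.max(0).round(3))
    lp,lR=p,Rt
E
python3 path.py
```

```text
hi [ 0.45  -0.229  0.328] [-1.36  0.59  2.26  1.5   1.49 -1.27] err 0.0 q3 2.257 el [ 0.18 -0.29  0.76] wr [ 0.18 -0.3   0.36] box [ 0.278 -0.36   0.295] [ 0.434 -0.148  0.441]
mid [ 0.476 -0.122  0.157] [-1.16  1.25  2.44  1.75  1.56 -2.11] err 0.0 q3 2.437 el [ 0.33 -0.47  0.46] wr [ 0.21 -0.19  0.18] box [ 0.304 -0.253  0.124] [ 0.46  -0.041  0.27 ]
low [ 0.486 -0.094  0.096] [-1.07  1.43  2.39  1.82  1.64 -2.24] err 0.0 q3 2.434 el [ 0.38 -0.46  0.35] wr [ 0.22 -0.17  0.12] box [ 0.314 -0.225  0.064] [ 0.471 -0.012  0.21 ]
und [ 0.541 -0.074  0.091] [-0.86  1.34  2.3   2.02  1.69 -2.02] err 0.0 q3 2.386 el [ 0.46 -0.36  0.41] wr [ 0.27 -0.15  0.12] box [ 0.369 -0.205  0.058] [0.526 0.007 0.204]
top [ 0.541 -0.074  0.256] [-0.86  0.86  2.4   2.03  1.52 -1.67] err 0.0 q3 2.401 el [ 0.37 -0.27  0.66] wr [ 0.27 -0.15  0.28] box [ 0.369 -0.205  0.223] [0.526 0.007 0.369]
dn [ 0.541 -0.074  0.226] [-0.86  0.96  2.4   2.03  1.57 -1.77] err 0.0 q3 2.401 el [ 0.4  -0.29  0.61] wr [ 0.27 -0.15  0.25] box [ 0.369 -0.205  0.193] [0.526 0.007 0.339]
bk [ 0.471 -0.121  0.218] [-1.18  1.03  2.44  1.68  1.5  -1.89] err 0.0527 q3 2.44 el [ 0.3  -0.42  0.58] wr [ 0.21 -0.21  0.24] box [ 0.299 -0.252  0.185] [ 0.455 -0.04   0.331]
bk2 [ 0.44  -0.176  0.22 ] [-1.35  1.    2.42  1.56  1.46 -1.85] err 0.0468 q3 2.44 el [ 0.22 -0.46  0.59] wr [ 0.17 -0.25  0.25] box [ 0.268 -0.307  0.187] [ 0.424 -0.095  0.333]
```

```bash
sed -i 's/("mid",-.035,.16,-.06)/("mid",-.035,.16,-.08)/' path.py; cat > g.py <<'E'
import sys
from grid import *
a=[float(x) for x in sys.argv[1:]]
p,Rt=pose(.45,-.1,-.14+a[2],a[1],a[0]);go(p,Rt)
E
python3 g.py -.04 .33 -.17
```

```text
t 1.75 q [-1.761  0.678  2.014  1.566  1.577 -1.121] p [ 0.3021 -0.5007  0.3308] F [ 0.1 -0.5  0.9]
shift cm [-29.37   9.58  -0.36] rot [-0.102 -0.021  0.44 ]
```

Call:
carry_out(moves=[[1, -3, 1, 0, -0.01, 0, 0.05], [1, -6.5, 2, 0, -0.02, 0, 0.1], [1, -10, 3.2, -0.1, -0.03, -0.01, 0.15], [1, -13.5, 4.4, -0.1, -0.05, -0.01, 0.2], [1, -17, 5.5, -0.2, -0.06, -0.01, 0.25], [1, -20.5, 6.7, -0.2, -0.07, -0.01, 0.31], [1, -24, 7.8, -0.3, -0.08, -0.02, 0.36], [1, -27, 8.8, -0.3, -0.1, -0.02, 0.41], [1, -29.4, 9.6, -0.4, -0.1, -0.02, 0.44], [1, -29.4, 9.6, -0.4, -0.1, -0.02, 0.44], [1, -29.4, 9.6, -0.4, -0.1, -0.02, 0.44]])

```text
time: 2.85
position: [0.4508, -0.2301, 0.3279]
tool_rot: [-0.041, 0.028, -0.61, 0.79]
ft_force: [-0.0, -0.5, 0.1]
grip_width: 0.0805
```

```bash
python3 g.py -.04 .33 -.17; python3 g.py -.035 .16 -.08; python3 - <<'E'
from rig import robot
import cv2
for n in ["side","wrist"]: cv2.imwrite(f"pics/{n}1.png",robot.camera(n)[:,:,::-1])
E
```

```text
t 2.85 q [-1.351  0.587  2.254  1.507  1.486 -1.275] p [ 0.4508 -0.2301  0.3279] F [-0.  -0.5  0.1]
shift cm [-0.1  -0.07 -0.05] rot [-0.     0.006  0.002]
t 2.85 q [-1.351  0.587  2.254  1.507  1.486 -1.275] p [ 0.4508 -0.2301  0.3279] F [-0.  -0.5  0.1]
shift cm [ -8.09   5.95 -16.54] rot [-0.     0.006  0.002]
```

View pics/wrist1.png

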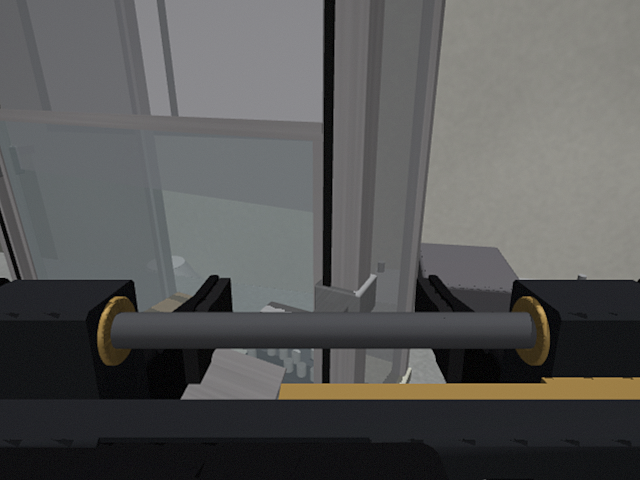

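View pics/side1.png

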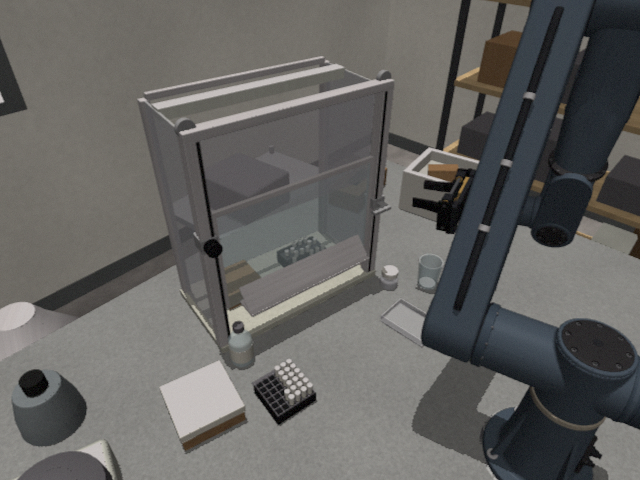

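```bash
cat > wp.py <<'E'
from an import *
from h import H
M=robot.camera_params("wrist");MT=np.array(M["mount"])
def wproj(X,o=None):
    o=o or robot.get_obs();Rt=R.from_quat(o["tool_rot"])
    c=np.linalg.inv(MT)@np.r_[Rt.inv().apply(np.array(X)-o["position"]),1]
    return np.array([M["fx"]*c[0]/c[2]+M["cx"],M["fy"]*c[1]/c[2]+M["cy"]]).round(1)
E
python3 - <<'E'
from wp import *
for X in [(-.17,-.19,v[4]),(-.17,-.22,v[4]),(-.17,-.235,v[4]),(-.13,-.235,v[4]),(-.17,-.18,v[3]),(-.125,-.22,.3),(-.125,-.25,.3),(-.125,-.25,.5)]:
    print(X,wproj(H(v,X)))
import cv2
s=cv2.imread("pics/wrist1.png");cv2.imwrite("pics/w1c.png",cv2.resize(s[240:400,180:480],None,fx=2.66,fy=2.66,interpolation=cv2.INTER_CUBIC))
E
```

```text
(-0.17, -0.19, np.float64(0.2636183738162267)) [261.2 312.2]
(-0.17, -0.22, np.float64(0.2636183738162267)) [297.7 322.4]
(-0.17, -0.235, np.float64(0.2636183738162267)) [317.2 327.9]
(-0.13, -0.235, np.float64(0.2636183738162267)) [340.5 300.9]
(-0.17, -0.18, np.float64(0.11855566384963544)) [260. 455.]
(-0.125, -0.22, 0.3) [325.9 251.1]
(-0.125, -0.25, 0.3) [363.5 258.2]
(-0.125, -0.25, 0.5) [379.6 -82.3]
```

View pics/w1c.png

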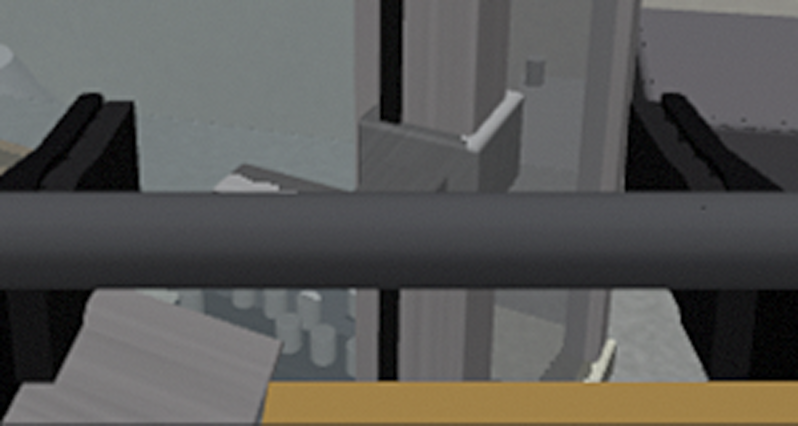

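Call:
carry_out(moves=[[1, -1.6, 1.2, -3.3, 0, 0, 0], [1, -3.2, 2.4, -6.6, 0, 0, 0], [1, -4.9, 3.6, -9.9, 0, 0, 0], [1, -6.5, 4.8, -13.2, 0, 0, 0], [1, -8.1, 6, -16.5, 0, 0, 0], [1, -8.1, 6, -16.5, 0, 0, 0], [1, -8.1, 6, -16.5, 0, 0, 0]])

```text
time: 3.65
position: [0.472, -0.1419, 0.1568]
tool_rot: [-0.038, 0.03, -0.612, 0.79]
ft_force: [-0.2, -0.7, 0.4]
grip_width: 0.0869
```

```bash
python3 g.py -.03 .10 -.03; python3 path.py | cut -c1-140
```

```text
t 3.65 q [-1.199  1.212  2.403  1.722  1.538 -2.04 ] p [ 0.472  -0.1419  0.1568] F [-0.2 -0.7  0.4]
shift cm [-4.29  3.18 -5.76] rot [-0.003 -0.001  0.005]
hi [ 0.45  -0.229  0.328] [-1.36  0.59  2.26  1.5   1.49 -1.27] err 0.0 q3 2.407 el [ 0.18 -0.29  0.76] wr [ 0.18 -0.3   0.36] box [ 0.278 -
mid [ 0.472 -0.142  0.157] [-1.2   1.21  2.4   1.72  1.53 -2.04] err 0.0 q3 2.405 el [ 0.3  -0.48  0.48] wr [ 0.2  -0.21  0.18] box [ 0.3   
low [ 0.486 -0.094  0.096] [-1.07  1.43  2.39  1.82  1.64 -2.24] err 0.0 q3 2.408 el [ 0.38 -0.46  0.35] wr [ 0.22 -0.17  0.12] box [ 0.314 
und [ 0.541 -0.074  0.091] [-0.86  1.34  2.3   2.02  1.69 -2.02] err 0.0 q3 2.386 el [ 0.46 -0.36  0.41] wr [ 0.27 -0.15  0.12] box [ 0.369 
top [ 0.541 -0.074  0.256] [-0.86  0.86  2.4   2.03  1.52 -1.67] err 0.0 q3 2.401 el [ 0.37 -0.27  0.66] wr [ 0.27 -0.15  0.28] box [ 0.369 
dn [ 0.541 -0.074  0.226] [-0.86  0.96  2.4   2.03  1.57 -1.77] err 0.0 q3 2.401 el [ 0.4  -0.29  0.61] wr [ 0.27 -0.15  0.25] box [ 0.369 -
bk [ 0.471 -0.121  0.218] [-1.18  1.03  2.44  1.68  1.5  -1.89] err 0.0527 q3 2.44 el [ 0.3  -0.42  0.58] wr [ 0.21 -0.21  0.24] box [ 0.299
bk2 [ 0.44  -0.176  0.22 ] [-1.35  1.    2.42  1.56  1.46 -1.85] err 0.0468 q3 2.44 el [ 0.22 -0.46  0.59] wr [ 0.17 -0.25  0.25] box [ 0.26
```

Call:
carry_out(moves=[[1, -1.4, 1, -1.9, 0, 0, 0], [1, -2.9, 2.1, -3.9, 0, 0, 0], [1, -4.3, 3.2, -5.8, 0, 0, 0], [1, -4.3, 3.2, -5.8, 0, 0, 0], [1, -4.3, 3.2, -5.8, 0, 0, 0]])

```text
time: 4.15
position: [0.4871, -0.0948, 0.0993]
tool_rot: [-0.04, 0.026, -0.612, 0.789]
ft_force: [-0.4, 0.5, 0.6]
grip_width: 0.0871
```

```bash
python3 g.py .02 .10 0; python3 - <<'E'
from rig import robot
import cv2
for n in ["side","wrist","top"]: cv2.imwrite(f"pics/{n}2.png",robot.camera(n)[:,:,::-1])
s=cv2.imread("pics/side2.png");cv2.imwrite("pics/s2c.png",cv2.resize(s[170:370,200:500],None,fx=2.66,fy=2.66,interpolation=cv2.INTER_CUBIC))
E
```

```text
t 4.15 q [-1.069  1.422  2.392  1.827  1.649 -2.229] p [ 0.4871 -0.0948  0.0993] F [-0.4  0.5  0.6]
shift cm [-0.67  5.82 -0.29] rot [-0.004  0.008  0.006]
```

View pics/wrist2.png

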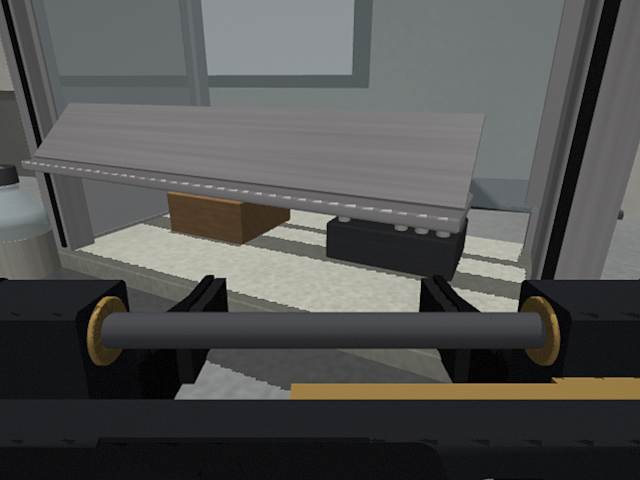

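View pics/s2c.png

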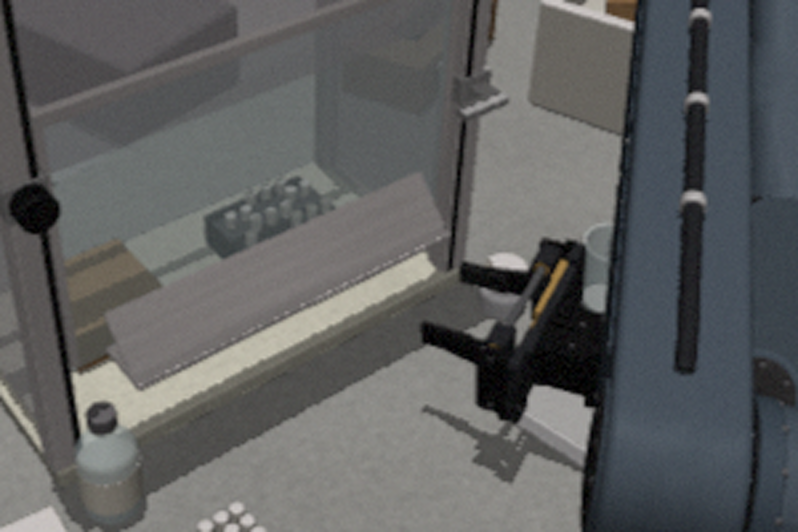

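View pics/top2.png

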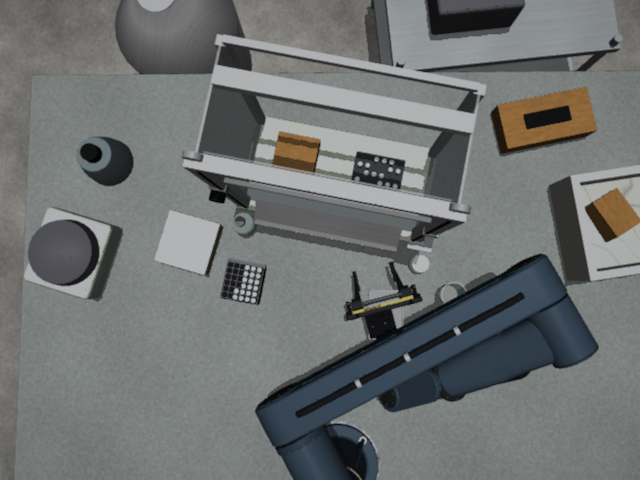

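```bash
python3 - <<'E'
from wp import *
for X in [(-.17,-.18,v[3]+.004),(-.17,-.18,v[3]-.004),(-.17,.18,v[3]+.004),(-.17,.18,v[3]-.004)]: print(X,wproj(H(v,X)))
import cv2
s=cv2.imread("pics/wrist2.png");cv2.imwrite("pics/w2c.png",cv2.resize(s[140:340,360:560],None,fx=3,fy=3,interpolation=cv2.INTER_CUBIC))
E
```

```text
(-0.17, -0.18, np.float64(0.12255566384963544)) [467.4 227.9]
(-0.17, -0.18, np.float64(0.11455566384963543)) [465.1 243.3]
(-0.17, 0.18, np.float64(0.12255566384963544)) [ 24.1 165.8]
(-0.17, 0.18, np.float64(0.11455566384963543)) [ 26.5 175.1]
```

View pics/w2c.png

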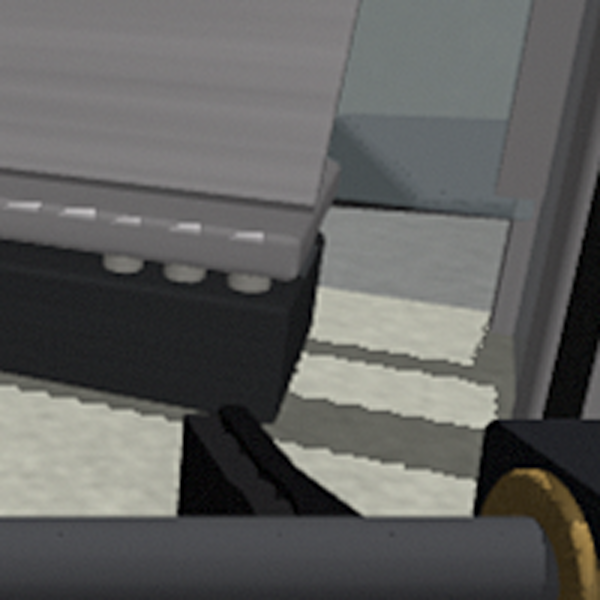

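Call:
carry_out(moves=[[1, -0.2, 1.5, -0.1, 0, 0, 0], [1, -0.4, 3, -0.2, 0, 0, 0], [1, -0.6, 4.5, -0.3, 0, 0, 0], [1, -0.7, 5.8, -0.3, 0, 0, 0], [1, -0.7, 5.8, -0.3, 0, 0, 0], [1, -0.7, 5.8, -0.3, 0, 0, 0]])

```text
time: 4.9
position: [0.5404, -0.0723, 0.0888]
tool_rot: [-0.04, 0.028, -0.611, 0.79]
ft_force: [-0.1, -0.6, 0.2]
grip_width: 0.0867
```

```bash
python3 g.py .02 .115 0; python3 g.py .02 .14 0; python3 - <<'E'
from rig import robot
import cv2
for n in ["wrist","top"]: cv2.imwrite(f"pics/{n}3.png",robot.camera(n)[:,:,::-1])
s=cv2.imread("pics/top3.png");cv2.imwrite("pics/t3c.png",cv2.resize(s[180:340,280:480],None,fx=4,fy=3.75,interpolation=cv2.INTER_CUBIC))
E
```

```text
t 4.9 q [-0.857  1.348  2.297  2.025  1.699 -2.026] p [ 0.5404 -0.0723  0.0888] F [-0.1 -0.6  0.2]
shift cm [ 0.19 -0.12  1.7 ] rot [-0.002  0.004  0.004]
t 4.9 q [-0.857  1.348  2.297  2.025  1.699 -2.026] p [ 0.5404 -0.0723  0.0888] F [-0.1 -0.6  0.2]
shift cm [ 0.2  -0.36  4.19] rot [-0.002  0.004  0.004]
```

View pics/wrist3.png

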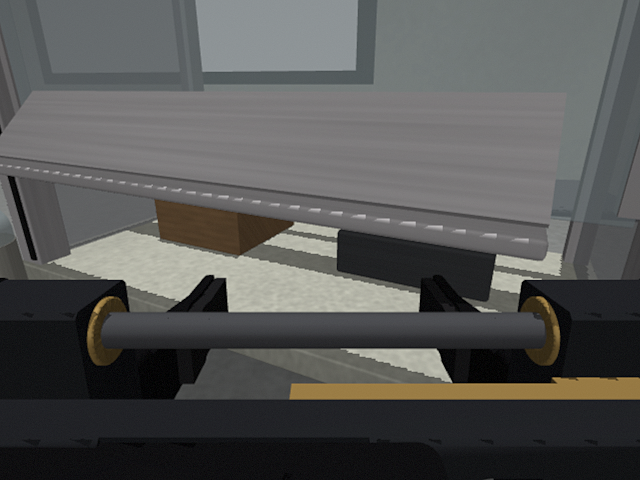

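View pics/t3c.png

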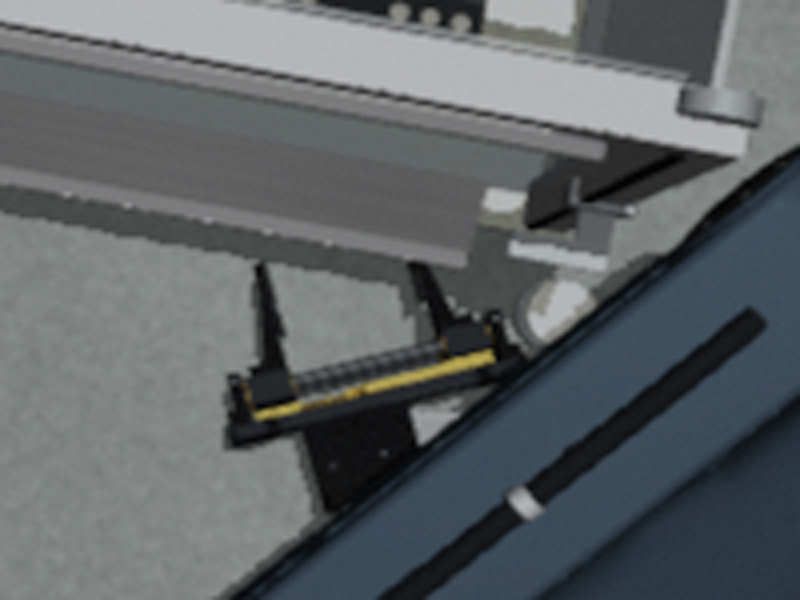

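```bash
python3 - <<'E'
from wp import *
o=robot.get_obs();T=R.from_quat(o["tool_rot"])
for X in [(.0435,.025,.0095),(.0435,.025,-.0095),(.0435,.025,0),(.0585,.025,.0095),(.0435,.0,.0095),(.0585,-.03,.0095)]:
    P_=o["position"]+T.apply(X);print(X,wproj(P_),(rz(-v[2]).apply(P_-[v[0],v[1],0])).round(4))
for s in(.004,-.004): print(wproj(H(v,(-.17,-.18,v[3]+s))),wproj(H(v,(-.17,-.14,v[3]+s))))
E
```

```text
(0.0435, 0.025, 0.0095) [418.9 279.7] [-0.1544 -0.1334  0.0952]
(0.0435, 0.025, -0.0095) [416.1 318.8] [-0.1561 -0.1342  0.0763]
(0.0435, 0.025, 0) [417.5 299.5] [-0.1552 -0.1338  0.0858]
(0.0585, 0.025, 0.0095) [452.7 279.7] [-0.148  -0.1469  0.0953]
(0.0435, 0.0, 0.0095) [434.6 303.6] [-0.1769 -0.1441  0.0977]
(0.0585, -0.03, 0.0095) [510.9 345.1] [-0.1974 -0.1704  0.1007]
[555.3 253.1] [434. 235.]
[550.3 274.6] [431.8 254.5]
```

```bash
python3 - <<'E'
from wp import *
from scipy.optimize import least_squares
from h import proj
import h
o3=robot.get_obs();o2=dict(position=np.array([.4871,-.0948,.0993]),tool_rot=[-.04,.026,-.612,.789])
S=lambda u,v:np.array((200+u/4,170+v/3.75))
T=lambda u,v:np.array((180+u*3/8,140+v*3/8))
f=lambda X:np.r_[wproj(X,o2)-[460,226],wproj(X,o3)-[546.5,250.5]]
r=least_squares(f,[.55,-.15,.12],diff_step=1e-3);print(r.x,r.fun,rz(-v[2]).apply(r.x-[v[0],v[1],0]))
f2=lambda X:np.r_[proj("side",X)-S(672,332),proj("top",X)-T(578,290)]
r=least_squares(f2,[.55,-.15,.12]);print(r.x,r.fun,rz(-v[2]).apply(r.x-[v[0],v[1],0]))
r=least_squares(lambda X:np.r_[f(X),f2(X)],[.55,-.15,.12],diff_step=1e-3);print(r.x,r.fun,rz(-v[2]).apply(r.x-[v[0],v[1],0]))
E
```

```text
[ 0.54769233 -0.14714994  0.12486441] [-0.1  0.8  0.1 -0.5] [-0.17473259 -0.17675411  0.12486441]
[ 0.5545938  -0.15133167  0.1167976 ] [ 0.31840734  0.02345258 -0.1692875  -0.2397004 ] [-0.1671578  -0.17953613  0.1167976 ]
[ 0.5515017  -0.14811212  0.12355689] [ 1.          1.1        -0.6        -0.8         0.68198136 -0.85936204
 -1.19198568  0.87863735] [-0.17080944 -0.17696863  0.12355689]
```

Call:
carry_out(moves=[[1, 0.1, 0.3, 0.5, 0, 0, 0], [1, 0.2, 0.3, 1, 0, 0, 0], [1, 0.2, 0.2, 1.5, 0, 0, 0], [1, 0.2, 0.2, 1.8, 0, 0, 0], [1, 0.2, 0.2, 2.1, 0, 0, 0], [1, 0.2, 0.2, 2.4, 0, 0, 0], [1, 0.2, 0.1, 2.7, 0, 0, 0], [1, 0.2, 0.1, 3, 0, 0, 0], [1, 0.2, 0.1, 3.3, 0, 0, 0], [1, 0.2, 0.1, 3.6, 0, 0, 0], [1, 0.2, 0, 3.9, 0, 0, 0], [1, 0.2, 0, 4.2, 0, 0, 0], [1, 0.2, 0, 4.5, 0, 0, 0]])

```text
time: 6.3
position: [0.5451, -0.0726, 0.1324]
tool_rot: [-0.04, 0.029, -0.611, 0.79]
ft_force: [-3.1, -0.2, -4.3]
grip_width: 0.0871
```

```bash
python3 g.py .02 .2 0; python3 - <<'E'
from rig import robot
import cv2
for n in ["wrist","side"]: cv2.imwrite(f"pics/{n}4.png",robot.camera(n)[:,:,::-1])
s=cv2.imread("pics/side4.png");cv2.imwrite("pics/s4c.png",cv2.resize(s[170:330,200:400],None,fx=4,fy=3.75,interpolation=cv2.INTER_CUBIC))
E
```

```text
t 6.3 q [-0.845  1.231  2.335  2.044  1.667 -1.95 ] p [ 0.5451 -0.0726  0.1324] F [-3.1 -0.2 -4.3]
shift cm [ 0.06 -0.98  5.77] rot [-0.001  0.002  0.004]
```

View pics/wrist4.png

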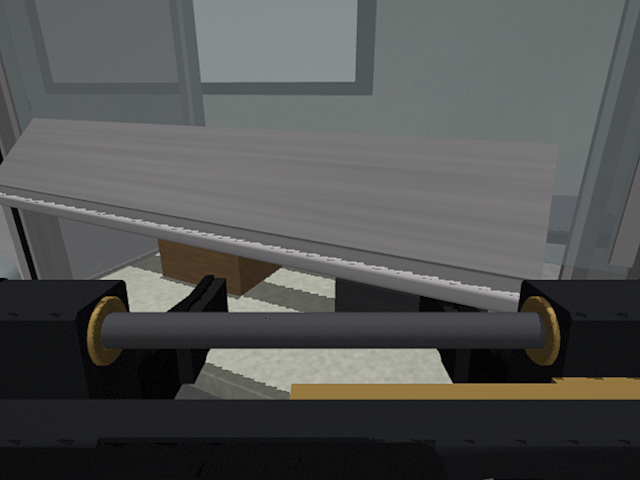

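View pics/s4c.png

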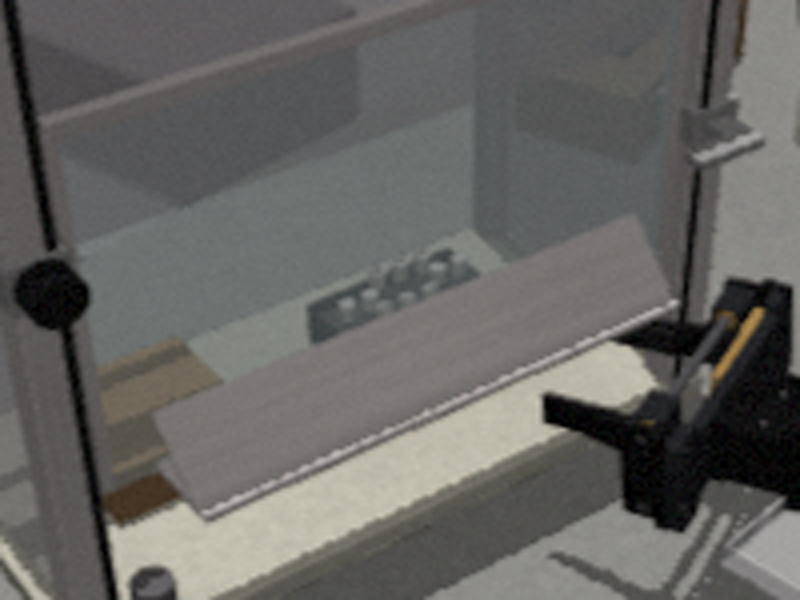

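```bash
cat > hh.py <<'E'
from an import *
from h import H,proj
from scipy.optimize import brentq
def hs(px_row,yh,xh=-.17,n="side"): return brentq(lambda z:proj(n,H(v,(xh,yh,z)))[1]-px_row,0,.5)
E
python3 - <<'E'
from hh import *
S=lambda u,v:170+v/3.75
print("lipR0",hs(S(0,332),-.18),"lipR now",hs(S(0,306),-.18),"lipL0",hs(S(0,545),.18),"lipL now",hs(S(0,517),.18),"mark",hs(S(0,160),-.19))
E
```

```text
lipR0 0.1185482692877802 lipR now 0.14253229608987258 lipL0 0.12253465255787066 lipL now 0.14706954465768082 mark 0.2635424085310355
```

Call:
carry_out(moves=[[1, 0, 0, 0.3, 0, 0, 0], [1, 0, -0.1, 0.8, 0, 0, 0], [1, 0, -0.1, 1.3, 0, 0, 0], [1, 0, -0.2, 1.8, 0, 0, 0], [1, 0, -0.2, 2.3, 0, 0, 0], [1, 0, -0.3, 2.8, 0, 0, 0], [1, 0, -0.3, 3.3, 0, 0, 0], [1, 0, -0.4, 3.8, 0, 0, 0], [1, 0, -0.4, 4.3, 0, 0, 0], [1, 0, -0.5, 4.8, 0, 0, 0], [1, 0, -0.5, 5.3, 0, 0, 0], [1, 0, -0.6, 5.8, 0, 0, 0], [1, 0, -0.6, 6.3, 0, 0, 0], [1, 0, -0.7, 6.8, 0, 0, 0], [1, 0, -0.7, 7.3, 0, 0, 0], [1, 0, -0.8, 7.8, 0, 0, 0], [1, 0, -0.8, 8.3, 0, 0, 0], [1, 0, -0.9, 8.8, 0, 0, 0], [1, 0, -0.9, 9.1, 0, 0, 0], [1, 0, -0.9, 9.3, 0, 0, 0]])

```text
time: 8.4
position: [0.5453, -0.0723, 0.2261]
tool_rot: [-0.04, 0.029, -0.611, 0.79]
ft_force: [-4.2, -1.4, -3.5]
grip_width: 0.0871
```

```bash
python3 g.py .02 .26 0; python3 - <<'E'
from rig import robot
import cv2
for n in ["wrist","side"]: cv2.imwrite(f"pics/{n}5.png",robot.camera(n)[:,:,::-1])
s=cv2.imread("pics/side5.png");cv2.imwrite("pics/s5c.png",cv2.resize(s[170:330,200:400],None,fx=4,fy=3.75,interpolation=cv2.INTER_CUBIC))
E
```

```text
t 8.4 q [-0.844  0.953  2.39   2.054  1.565 -1.753] p [ 0.5453 -0.0723  0.2261] F [-4.2 -1.4 -3.5]
shift cm [ 0.08 -0.67  2.42] rot [-0.001  0.002  0.004]
```

View pics/wrist5.png

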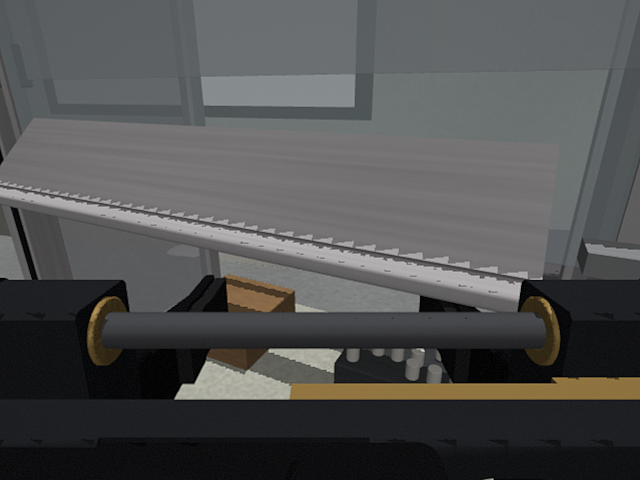

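View pics/s5c.png

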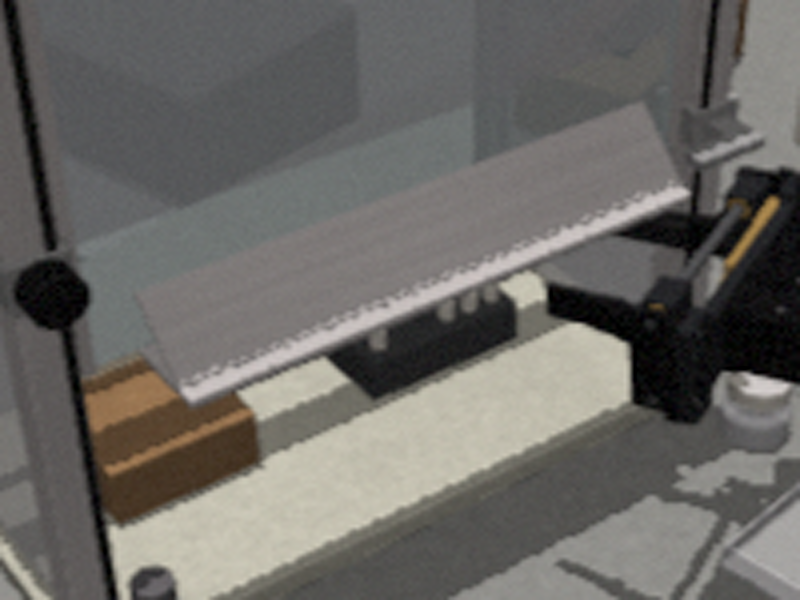

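```bash
python3 - <<'E'
from hh import *
S=lambda u,v:170+v/3.75
print("lipR now",hs(S(0,194),-.18),"lipL now",hs(S(0,398),.18),"mark",hs(S(0,160),-.19))
for z in(.2361,.26,.2636): print(z,[(np.array(proj("side",H(v,(-.17,y,z))))-[200,170])*[4,3.75] for y in(-.18,-.19,-.21)])
import cv2
s=cv2.imread("pics/side5.png");cv2.imwrite("pics/s5d.png",cv2.resize(s[180:240,350:410],None,fx=10,fy=10,interpolation=cv2.INTER_CUBIC))
E
```

```text
lipR now 0.2397727240525291 lipL now 0.24418943168180335 mark 0.2635424085310355
0.2361 [array([690.27788196, 198.43379661]), array([701.96454419, 193.47314806]), array([725.05655112, 183.67126207])]
0.26 [array([693.22720582, 169.27721337]), array([705.04666716, 164.37445213]), array([728.39757725, 154.68839846])]
0.2636 [array([693.67783018, 164.82240704]), array([705.51755444, 159.92874836]), array([728.90796127, 150.26089925])]
```

View pics/s5d.png

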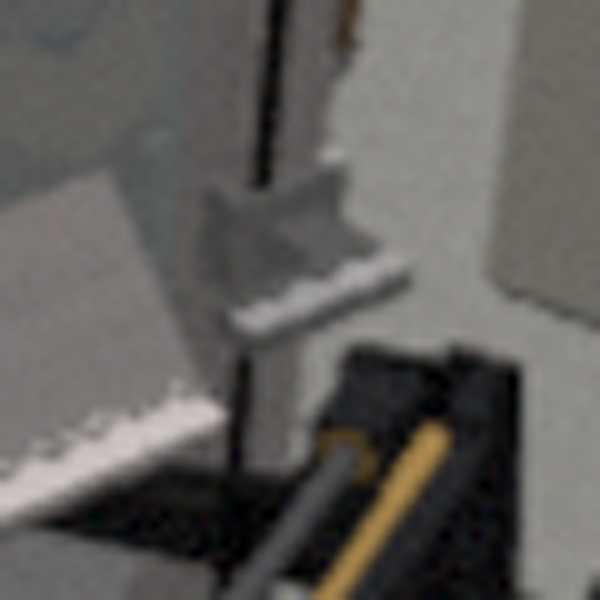

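Call:
carry_out(moves=[[1, 0, 0, 0.3, 0, 0, 0], [1, 0, -0.1, 0.6, 0, 0, 0], [1, 0, -0.1, 0.9, 0, 0, 0], [1, 0, -0.1, 1.2, 0, 0, 0], [1, 0, -0.1, 1.5, 0, 0, 0], [1, 0, -0.2, 1.7, 0, 0, 0], [1, 0, -0.2, 1.9, 0, 0, 0], [1, 0, -0.2, 2, 0, 0, 0], [1, 0, -0.2, 2, 0, 0, 0]])

```text
time: 9.4
position: [0.5453, -0.0721, 0.2461]
tool_rot: [-0.04, 0.029, -0.611, 0.79]
ft_force: [-1.8, -0.4, -3.5]
grip_width: 0.0871
```

```bash
python3 g.py .02 .26 0; python3 - <<'E'
from rig import robot
import cv2
for n in ["wrist","side","top"]: cv2.imwrite(f"pics/{n}6.png",robot.camera(n)[:,:,::-1])
s=cv2.imread("pics/side6.png");cv2.imwrite("pics/s6d.png",cv2.resize(s[180:240,340:420],None,fx=10,fy=10,interpolation=cv2.INTER_CUBIC))
E
```

```text
t 9.4 q [-0.843  0.886  2.392  2.053  1.535 -1.695] p [ 0.5453 -0.0721  0.2461] F [-1.8 -0.4 -3.5]
shift cm [ 0.09 -0.48  0.42] rot [-0.002  0.003  0.004]
```

View pics/wrist6.png

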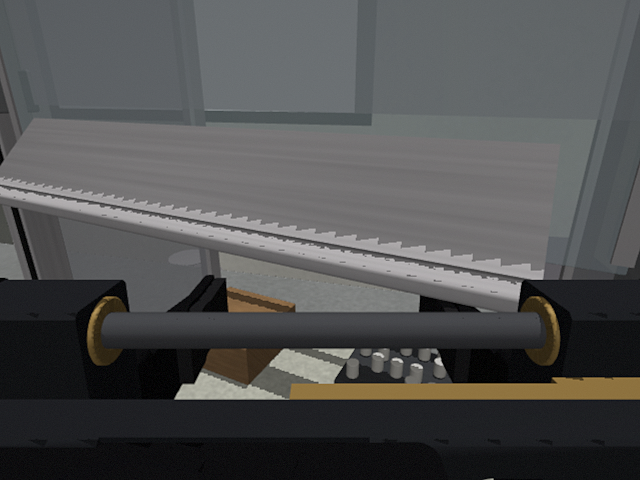

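View pics/s6d.png

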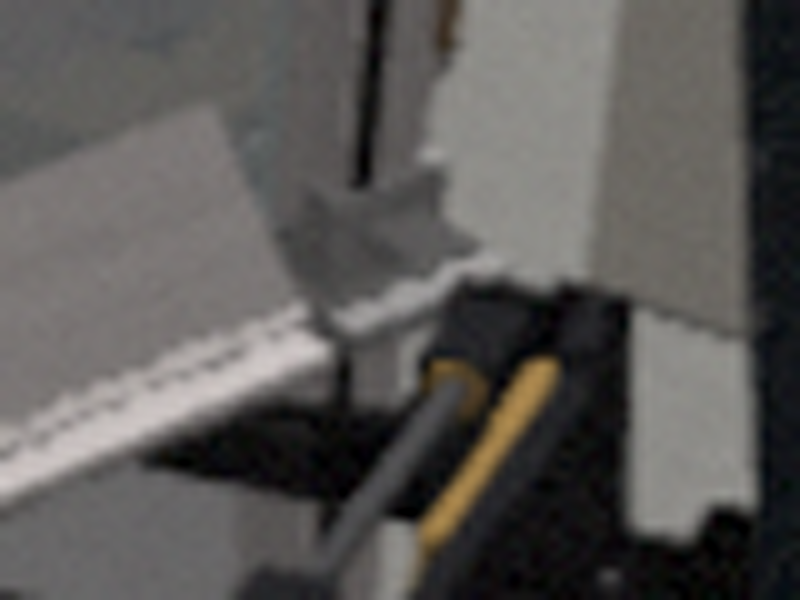

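Call:
carry_out(moves=[[1, 0, 0, 0.1, 0, 0, 0], [1, 0, 0, 0.2, 0, 0, 0], [1, 0, 0, 0.2, 0, 0, 0], [1, 0, 0, 0.2, 0, 0, 0], [1, 0, 0, -0.2, 0, 0, 0], [1, -0.1, 0, -0.8, 0, 0, 0], [1, -0.1, 0, -1.5, 0, 0, 0], [1, -0.1, 0, -2.5, 0, 0, 0], [1, -0.1, 0, -4, 0, 0, 0], [1, -0.1, 0.1, -4, 0, 0, 0]])

```text
time: 10.55
position: [0.5425, -0.0728, 0.2038]
tool_rot: [-0.04, 0.03, -0.612, 0.79]
ft_force: [1.0, -0.5, -0.1]
grip_width: 0.0866
```

```bash
python3 g.py .02 .105 0; python3 - <<'E'
from rig import robot
import cv2
for n in ["wrist","side"]: cv2.imwrite(f"pics/{n}7.png",robot.camera(n)[:,:,::-1])
s=cv2.imread("pics/side7.png");cv2.imwrite("pics/s7d.png",cv2.resize(s[180:240,340:420],None,fx=10,fy=10,interpolation=cv2.INTER_CUBIC))
E
```

```text
t 10.55 q [-0.852  1.03   2.391  2.046  1.598 -1.82 ] p [ 0.5425 -0.0728  0.2038] F [ 1.  -0.5 -0.1]
shift cm [  0.09   0.93 -10.76] rot [-0.     0.     0.005]
```

View pics/wrist7.png

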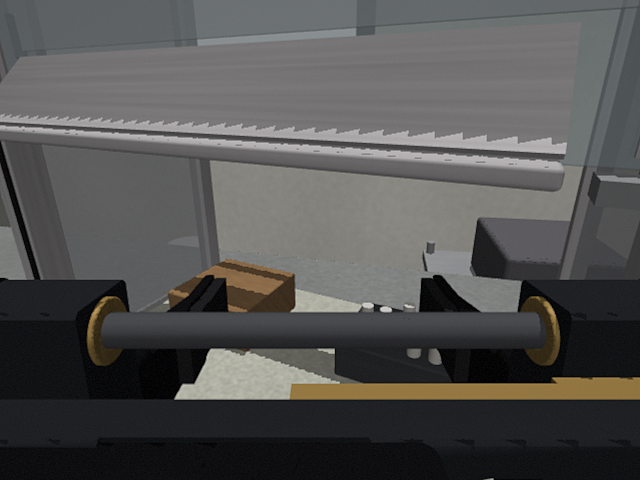

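View pics/s7d.png

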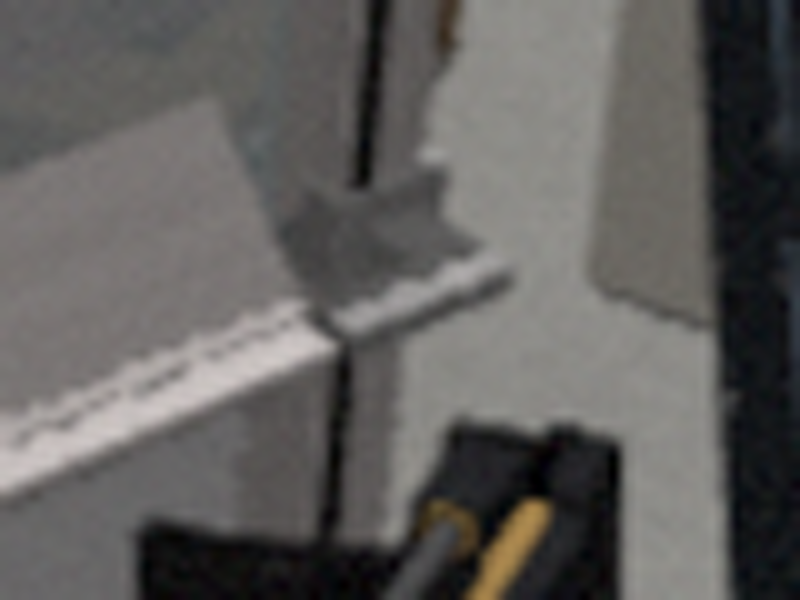

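```bash
python3 - <<'E'
import cv2
s=cv2.imread("pics/wrist7.png");cv2.imwrite("pics/w7c.png",cv2.resize(s[100:250,490:640],None,fx=4,fy=4,interpolation=cv2.INTER_CUBIC))
from wp import *
for h in (v[4],v[4]+.004,v[4]-.004,v[3]): print([wproj(H(v,(-.17,y,h))) for y in(-.18,-.19,-.2)])
E
```

```text
[array([576.6, 185.2]), array([615.8, 188.5]), array([657.8, 192.1])]
[array([579.7, 172.3]), array([619.5, 175.2]), array([662.2, 178.3])]
[array([573.6, 197.8]), array([612.2, 201.6]), array([653.5, 205.6])]
[array([499.2, 508.9]), array([524.4, 519. ]), array([550.8, 529.6])]
```

View pics/w7c.png

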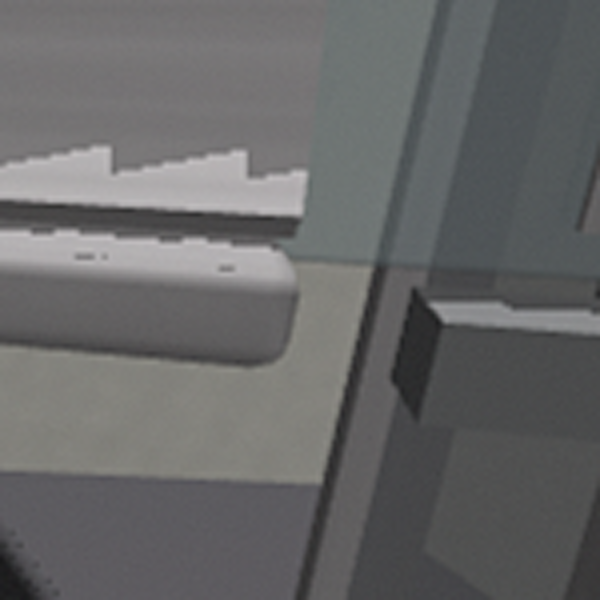

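Call:
carry_out(moves=[[1, 0, 0.2, -2.5, 0, 0, 0], [1, 0, 0.4, -5, 0, 0, 0], [1, 0.1, 0.6, -7.5, 0, 0, 0], [1, 0.1, 0.8, -9.5, 0, 0, 0], [1, 0.1, 0.9, -10.8, 0, 0, 0], [1, 0.3, -0.6, -10.8, 0, 0, 0], [1, 0.5, -2.5, -10.7, 0, 0, 0], [1, 0.8, -4.5, -10.6, 0, 0, 0], [1, 0.8, -4.9, -10.6, 0, 0, 0], [1, 0.8, -4.9, -10.6, 0, 0, 0], [1, 0.8, -4.9, -10.6, 0, 0, 0]])

```text
time: 11.75
position: [0.4874, -0.0949, 0.1054]
tool_rot: [-0.04, 0.029, -0.611, 0.79]
ft_force: [0.2, -0.4, 0.7]
grip_width: 0.0879
```

```bash
python3 g.py -.03 .105 -.03; python3 - <<'E'
from rig import robot
import cv2,numpy as np
ims={}
for n in ["side","top"]:
    im=robot.camera(n)[:,:,::-1]; cv2.imwrite(f"pics/{n}8.png",im)
s=cv2.imread("pics/side8.png");a=cv2.resize(s[180:240,340:420],None,fx=5,fy=5,interpolation=cv2.INTER_CUBIC)
t=cv2.imread("pics/top8.png");b=cv2.resize(t[180:330,140:500],None,fx=2.2,fy=2.0)
a=cv2.copyMakeBorder(a,0,0,0,b.shape[1]-a.shape[1],cv2.BORDER_CONSTANT)
cv2.imwrite("pics/f8.png",np.vstack([a,b])[:600])
E
```

```text
t 11.75 q [-1.069  1.404  2.399  1.828  1.644 -2.214] p [ 0.4874 -0.0949  0.1054] F [ 0.2 -0.4  0.7]
shift cm [-0.12 -0.02 -0.4 ] rot [-0.001  0.003  0.004]
```

View pics/f8.png

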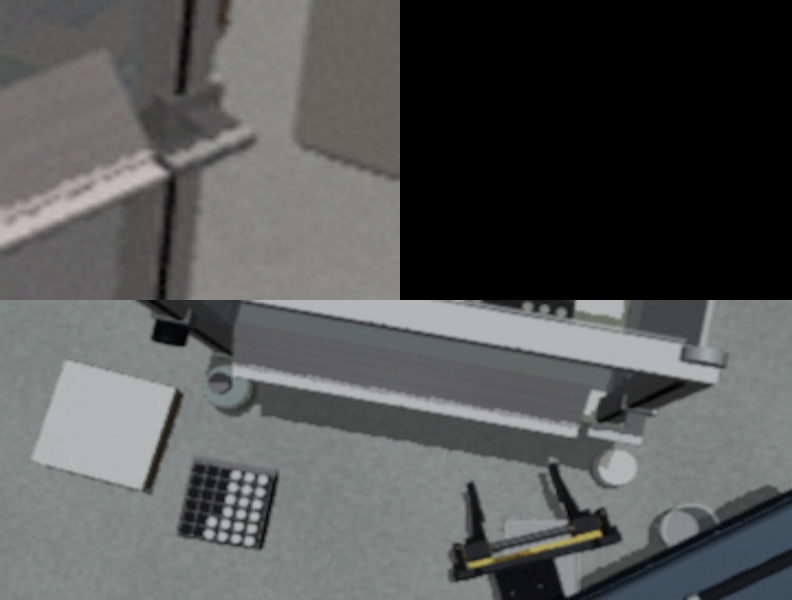

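View pics/side8.png

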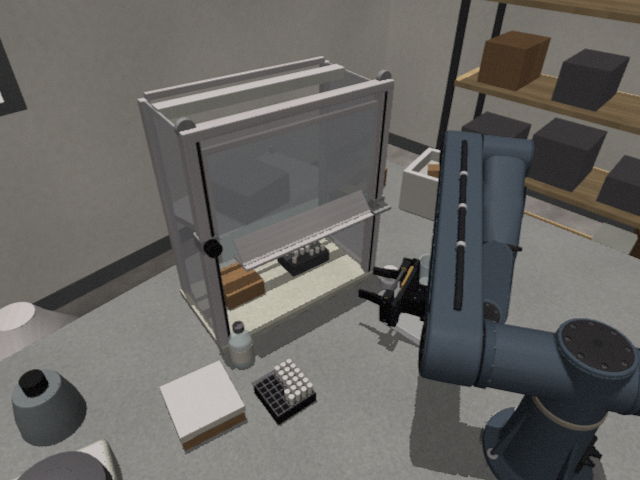

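The side view shows the lip level with the pointer near (373,213), and the hand clear of the window. The loose things are in their original places, and the wrist force is about 0. I'm handing in now.

```bash
python3 -c "
from rig import robot
print(robot.hand_in())"
```

```text
the job is handed in; nothing more can be done
None
```

I pushed the window up by about 145 mm, with only the right fingertip under the lip. I stopped it level with the pointer, lowered the hand straight down and backed it off. I handed in at about 12 s of the 43 s allowed.

- **Level:** the last side view shows the lip in line with the pointer, to within about 2 mm. A closer wrist-camera view taken before the final retreat put the lip about 3–4 mm above it. The two disagree slightly, but both are well inside the 10 mm limit.
- **Lip height at the start:** the fixed cameras put the lip about 119 mm above the bench and the wrist camera about 125 mm. I set the final height by comparing the lip with the pointer directly.
- **Forces:** the wrist readings I took during the push, between moves, were about 4–6 N. After the retreat they were close to zero. There was no sign of contact with the lip's cover or the pane.
- **Surroundings:** by eye in the last pictures, the freezer box, tube rack, bottle and jar are where they started. The hand and arm partly hide the lid and beaker. What shows of them has not moved.
- **At rest:** the window looked the same in the side view taken just after release and in the last one, 1.2 s later.

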